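Reset the tripped breaker by feel

ROBOT

A 7-joint arm with a two-finger parallel gripper is mounted at the origin on the work surface. World frame = base frame: x ahead of the robot, y to its left, z up, the work surface at z = 0. Lengths are in m, angles in rad, forces in N, time in s.
With the tool pointing down it reaches from about 0.425 to 0.825 m from the base axis. Payload 3.6 kg.
Tool frame: the origin (TCP) lies at the very end of the fingers, on their centre line; the grasp point (between the pads) lies 19 mm behind it; y points along the fingers, z is the direction in which the jaws open and shut, and the axes are right-handed (so a half turn about y gives the same grasp; the last joint's range is limited). The gripper opens to 85 mm and grips with 20 to 120 N. Pads are 22 mm wide; open, the fingers measure 114 mm over their backs; the gripper's body (76 mm by 85 mm) begins 54 mm behind the grasp point. The pads swing forward as they close: fully open they stand 13 mm farther back than shut.
Start: joints at [1.179, 0.615, -0.013, 1.423, 0.008, 1.103, -0.04], TCP at [0.232, -0.607, 0.231] pointing down, gripper open.
Joint ranges: [-3.12, 3.12], [-0.3, 2.06], [-1.34, 1.32], [0.26, 2.42], [-1.36, 4.5], [0.01, 1.98], [-2.84, 2.84]. Speed limits (rad/s): [2.79, 2.79, 3.14, 3.14, 3.14, 3.14, 3.14].

INTERFACE

Orientations are given as a rotation vector (axis times angle).
In Python, from cell import robot, eyes, cut_out gives the robot as it stands. The module is installed in compiled form; this text tells all that it offers.
- The arm moves only by the tool step_arm, never from a script. Its argument "series" is a list of rows, each an object of numbers: "dx", "dy", "dz": the shift along the tool's x, y, z in cm; "ax", "ay", "az": the turn, a rotation vector about the tool's x, y, z in rad. A call has 1 to 20 rows; each row is the pose to reach, as a shift and turn from the pose commanded when the call began, along the tool's axes at that moment; what a row does not reach only later rows make up. A row lasts 1/12 s, in which the tool goes at most 41.7 mm and 7.16 degrees, less where a joint would pass 70% of its speed; a pose out of reach is approached as far as the arm can. A call with a gripper value outside its range is refused whole. "grip" is the finger opening in cm, from 0 to 8.54, set as the call begins (left out, the last holds). The fingers move at their own pace and stop on an object; "newtons" is the grip in N (left out, the last holds). Time passes only in rows, so rows that repeat a pose let the fingers close. It gives the time, the measured TCP pose, the force and the opening at its end, in the units of the state.
- robot.get_obs(): the state, without advancing time (a new reading comes with each control period).
- eyes.read_camera(name): name is "scene" or "top"; returns (picture, depth): 400x640x3 uint8, red, green, blue; 400x640 float32, m along the optical axis (not along the pixel's ray), 0 where there is no reading.
- eyes.camera_params(name): a dict with "intrinsics" (3x3 intrinsics, pixels), "position" and "attitude" of the camera in the world. Camera axes: x right, y up, looking along -z (the intrinsics and any distortion apply to the point x, -y, -z); pixel columns grow to the right and rows downward; lengths in m; the calibration is good to about 2 mm. A picture is of the moment at which its call begins. camera_params takes no time and is no camera call.
- robot.finish_job(): hands the job in, once; it reports no verdict.
Trained networks look in the newest picture that a camera, given by its name, has taken for a name from the list of things; names that differ only in an ending like _2 or _b are one class to them, and where a whole thing is asked for, a point or a joint stands for the part that bears it (a point fixed in the world has none). Each returns a list of dicts, best first, with "confidence" (0 to 1); they miss things now and then, are a little off and sometimes report something else, mostly with a low value. They report only what shows in the picture. A call takes as long as a camera call.
- cut_out(name, camera): "pixels" (400x640 bool, what is visible of it) and "extent" ([centre column, centre row, width, height] in pixels, round what is visible of it).
The state is a dict: "clock": time; "joints": joint angles; "qd": joint speeds; "joint_torque": joint torques, N m; "position": TCP position; "orientation": TCP orientation; "force": force on the tool from outside, world axes, zero at the start; "moment": the same for the moment, N m; "grip_width": finger opening in m.
Only numpy, scipy, OpenCV 4.12 (cv2) and the standard library are available. Lean on these libraries where they do the work, as an engineer would, in place of code of your own. Each camera call takes 0.05 s, during which the arm holds its last target. There are 200 camera calls.

TASK

One of the three lever breakers under the hood of the bench power unit has tripped: its lever stands about upright, midway, while the other two lean fully to the left, which is on. The hood hides them, so feel for the tripped one and reset it: push its lever fully to the right (off), then fully to the left (on). The other two feed running equipment, so keep them on all the time, and do not shove the bottle, the jar or the beaker about.

Things in the scene. Friction and masses are not known exactly. Their poses are not given: they have to be found in the camera images.
- unit_top (a point): Bench power unit: fixed white box 130 deep (x) x 362 wide (y) x 120 mm high on the bench; this point: centre of its roof's top. x points away from the robot, y to the left seen from the robot, z up. Open only on its -x face, at the robot. Roof and base end flush in front, at x = -65 mm. Three ribs 6 wide, 2 mm high on the roof run along x, one straight above each breaker.
- unit_lip (a point): Middle of the roof's front lower edge (same axes), 116 mm above the bench; the roof is 4 mm thick. The cavity below it is 80 mm deep, 346 mm wide and 86 mm high, over a grey base 30 mm thick; its end walls (8 mm) and back are closed. Three lever breakers stand in a row on its floor, each on a flat plate 5 mm high.
- bay1 (a point): Pivot of the left-hand breaker's lever, 36 mm above the bench, 18 mm behind the lip; axes as the unit's. This fixed point does not tell how the lever stands. Pivots are 96 mm apart, the outer ones 77 mm from the end walls. Lever: black stem 7 mm thick with a ball 14 mm across at its end; ball centre 36 mm, top 43 mm from the pivot.
- bay2 (a point): Pivot of the middle breaker's lever; all as for the left-hand one. Each lever swings sideways, about the unit's x axis: on = leaning 0.5 rad to the left (+y), against a stop, ball centre 17 mm left of the pivot; off = 0.5 rad to the right (-y), against a stop, ball 17 mm right of it. A tripped lever stands within 0.06 rad of upright.
- bay3 (a point): Pivot of the right-hand breaker's lever; all as for the left-hand one. Each lever is stiff with dry friction: it takes about 2 N sideways at the ball to move it (more lower down; push near the middle of the lever, as a finger riding on top of a leaning ball only jams it), and it stays where it is left. No lever starts off: one is tripped, two are on.
- reagent: Loose amber bottle, 60 mm across, 150 mm high, beside the unit; a bystander. Origin at the centre of its underside.
- jar: Loose white jar, 70 mm across, 85 mm high, beside the unit; a bystander. Origin at the centre of its underside.
- beaker: Loose glass beaker, 70 mm across, 80 mm high, behind the unit; a bystander. Origin at the centre of its underside.

How it is judged:
On the way, in this order (a step that is already met when the one before it is completed fails the run):
1. the tripped breaker's lever has been pushed fully off (more than 0.40 rad to the right) (value of joint lever_a below -0.4 rad), for 0.1 s.
2. then the same lever has been pushed fully on (more than 0.40 rad to the left) (value of joint lever_a above 0.4 rad), for 0.2 s.
At the end, for the whole second after the job is handed in: The reset lever leans more than 0.40 rad to the left (on; the stop is at 0.5) and is at rest, the other two still lean more than 0.30 rad to the left, and the bottle, jar and beaker stand upright (within 0.1 rad) (value of joint lever_a above 0.4 rad and value of joint each of lever_b, lever_c above 0.3 rad and velocity of joint lever_a below 0.05 rad/s and angle between each of reagent, jar, beaker's own z axis and vertical below 0.1 rad); the robot touches nothing.
It fails at once if a breaker that was on is moved away from on (its lever comes below 0.30 rad to the left) (value of joint any of lever_b, lever_c below 0.3 rad).
It fails at once if the bottle, the jar or the beaker is moved by more than 20 mm (distance of any of reagent, jar, beaker from where it was at the start of the episode above 0.02 m).
It also fails if it takes over 72 s, if anything falls off the work surface, if the arm or the gripper's body presses on something with over 40 N, if the wrist force passes 120 N, or if a joint passes its speed limit or range.

## Working session

There is one attempt and no reset: what is moved stays moved. The work goes in short steps, Python scripts to look and compute and a tool call to move; the robot and the scene stay as the last step left them, time stands still between calls to the robot, and variables do not carry over. Pictures are saved under pics/ and viewed, about 8 in all and at most 12, crops included, and the job is handed in when it is done.

Besides the shell and the picture viewer there is one more tool, called after "Call:" as name(argument=value, ...) on one line, values as JSON. step_arm: Moves the arm, as the interface text tells. Its arguments: {"type":"object","properties":{"series":{"type":"array"},"grip":{"type":"number"},"newtons":{"type":"number"}},"required":["series"]}

```bash
mkdir -p pics
cat > h.py <<'E'
import numpy as np, cv2
from scipy.spatial.transform import Rotation as R
from cell import robot, eyes, cut_out
def cam(n):
    p=eyes.camera_params(n); A=np.array(p['attitude'],float)
    A=A if A.shape==(3,3) else R.from_rotvec(A).as_matrix() if A.size==3 else None
    return np.array(p['intrinsics']),np.array(p['position']),A,p
def world(n,d):
    K,t,A,_=cam(n); v,u=np.mgrid[:400,:640]
    c=np.stack([(u-K[0,2])/K[0,0]*d,-(v-K[1,2])/K[1,1]*d,-d],-1)
    return c@A.T+t
E
python3 - <<'E'
from h import *
ims=[]
for n in ['scene','top']:
    print(cam(n)[3])
    p,d=eyes.read_camera(n); np.save(n+'.npy',d); ims.append(p)
    cv2.imwrite(f'pics/{n}0.png',p[:,:,::-1])
    W=world(n,d)
    for t in ['unit_top','reagent','jar','beaker']:
        for r in cut_out(t,n)[:2]:
            m=r['pixels']&(d>0); 
            if m.any(): print(n,t,round(r['confidence'],2),np.round(r['extent']),np.round(np.percentile(W[m],[2,50,98],axis=0),3).tolist())
print(robot.get_obs())
E
```

```text
{'intrinsics': array([[472.40595866,   0.        , 326.01287979],
       [  0.        , 472.40595866, 200.69760096],
       [  0.        ,   0.        ,   1.        ]]), 'position': array([1.28758865, 0.10828513, 1.04309617]), 'attitude': array([0.41827647, 0.47011273, 1.688232  ])}
scene unit_top 0.6 [284. 182. 156.  95.] [[0.584, -0.26, 0.011], [0.68, -0.085, 0.119], [0.72, 0.09, 0.124]]
scene reagent 0.72 [385. 210.  30.  47.] [[0.684, 0.141, 0.009], [0.71, 0.167, 0.094], [0.723, 0.196, 0.151]]
scene jar 0.69 [176. 174.  33.  36.] [[0.637, -0.396, 0.002], [0.679, -0.358, 0.065], [0.698, -0.335, 0.088]]
scene jar 0.49 [287. 180. 158.  96.] [[0.584, -0.26, 0.007], [0.68, -0.085, 0.119], [0.72, 0.091, 0.124]]
scene beaker 0.65 [306. 230.  29.  36.] [[0.73, -0.04, 0.002], [0.749, -0.011, 0.049], [0.794, 0.021, 0.082]]
{'intrinsics': array([[442.36799243,   0.        , 317.4628362 ],
       [  0.        , 442.36799243, 200.21711719],
       [  0.        ,   0.        ,   1.        ]]), 'position': array([0.45336361, 0.03192807, 1.13939696]), 'attitude': array([ 0.18998627, -0.17843884,
[... 419 characters left out ...]
 0.041], [0.791, 0.023, 0.083]]
{'clock': 0.5, 'joints': array([ 1.17949582,  0.6149404 , -0.01259566,  1.42349947,  0.00808844,
        1.10339084, -0.04038308]), 'qd': array([ 0.00090443, -0.000873  ,  0.00042336, -0.00184008, -0.000113  ,
        0.00184833, -0.00128476]), 'joint_torque': array([-4.94566884e-04, -4.68650222e+01,  2.58668549e-01, -1.71159214e+01,
        1.00426035e-02,  2.52332393e-03, -2.15327856e-05]), 'position': array([ 0.23189086, -0.60714941,  0.23123793]), 'orientation': array([-0.37308009,  2.0225876 , -2.02219083]), 'force': array([-0.21885482,  0.04987062, -0.01871893]), 'moment': array([-0.04932912,  0.0010441 , -0.00419473]), 'grip_width': 0.08526710587947157}
```

Run:
```python
from h import *
o=robot.get_obs(); print(np.round(R.from_rotvec(o['orientation']).as_matrix(),3))
for n in ['scene','top']:
    d=np.load(n+'.npy'); W=world(n,d)
    m=(abs(W[...,2]-.12)<.006)&(d>0)&(W[...,0]>.5)&(W[...,0]<.8)&(W[...,1]>-.3)&(W[...,1]<.125)
    m=cv2.morphologyEx(m.astype(np.uint8),cv2.MORPH_OPEN,np.ones((5,5)))>0
    c,s,a=cv2.minAreaRect((W[m][:,:2]*1000).astype(np.float32)); print(n,m.sum(),c,s,a,np.median(W[m][:,2]))
a=cv2.imread('pics/top0.png')[130:330,200:540]; b=cv2.imread('pics/scene0.png')[90:290,130:470]
cv2.imwrite('pics/a.png',np.vstack([cv2.resize(x,None,fx=1.5,fy=1.5,interpolation=cv2.INTER_CUBIC) for x in (a,b)]))
```

```text
[[-0.934 -0.     0.357]
 [-0.357  0.    -0.934]
 [-0.    -1.    -0.   ]]
scene 6759 (646.6337890625, -85.03103637695312) (362.4455871582031, 135.62655639648438) 87.22663879394531 0.12015049608804451
top 8371 (646.4661865234375, -83.68051147460938) (363.0210266113281, 130.4893341064453) 86.92938995361328 0.11996803030737357
```

View pics/a.png

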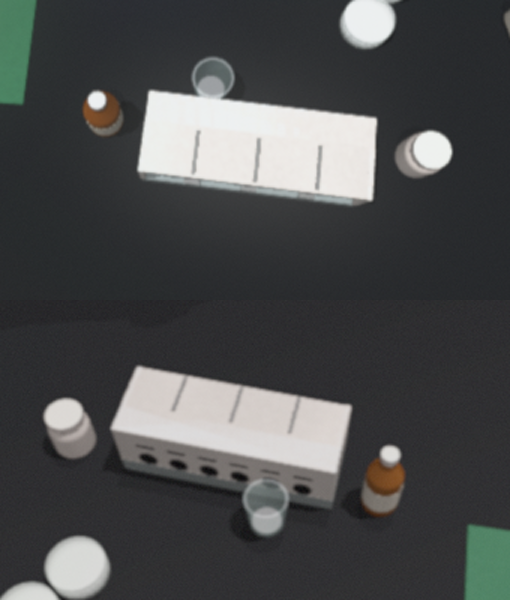

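```bash
cat >> h.py <<'E'
yaw=np.radians(-2.95); C=np.array([.6465,-.0843]); 
X=np.array([np.cos(yaw),np.sin(yaw),0]); Y=np.array([-np.sin(yaw),np.cos(yaw),0]); Z=np.array([0,0,1.])
LIP=np.array([*C,0])-.065*X   # lip middle, z=0
def go(u,v,z,tilt,spin=0):
    """target: u behind lip, v left of middle (m), z height, tilt below horizontal deg"""
    a=np.radians(tilt); s=np.radians(spin); o=robot.get_obs()
    A=R.from_rotvec(o['orientation'])
    f=np.cos(s)*X+np.sin(s)*Y; y=np.cos(a)*f-np.sin(a)*Z; zz=np.cross(f,Z)
    T=np.stack([np.cross(y,zz),y,zz],1)
    p=LIP+u*X+v*Y+z*Z
    print('shift cm',np.round(A.inv().apply(p-o['position'])*100,2),'turn',np.round((A.inv()*R.from_matrix(T)).as_rotvec(),3),'target',np.round(p,3))
def st():
    o=robot.get_obs(); A=R.from_rotvec(o['orientation']).as_matrix(); q=o['position']-LIP
    print('t',round(o['clock'],2),'u,v,z mm',np.round([q@X*1000,q@Y*1000,q[2]*1000],1),'tilt',round(np.degrees(np.arcsin(-A[2,1])),1),'head',round(np.degrees(np.arctan2(A[:,1]@Y,A[:,1]@X)),1),'zw',np.round(A[:,2],2),'F',np.round([o['force']@X,o['force']@Y,o['force'][2]],1),'q',np.round(o['joints'],2))
E
python3 -c "
from h import *
st();go(-.11,-.02,.28,60)"
```

```text
t 0.5 u,v,z mm [-322.2 -543.5  231.2] tilt 90.0 head 102.3 zw [ 0.36 -0.93 -0.  ] F [-0.2  0.  -0. ] q [ 1.18  0.61 -0.01  1.42  0.01  1.1  -0.04]
shift cm [-40.57  -4.87 -39.3 ] turn [0.109 0.407 0.516] target [ 0.471 -0.095  0.28 ]
```

Call:
step_arm(series=[{"dx":-40.6,"dy":-4.9,"dz":-39.3,"ax":0.109,"ay":0.407,"az":0.516},{"dx":-40.6,"dy":-4.9,"dz":-39.3,"ax":0.109,"ay":0.407,"az":0.516},{"dx":-40.6,"dy":-4.9,"dz":-39.3,"ax":0.109,"ay":0.407,"az":0.516},{"dx":-40.6,"dy":-4.9,"dz":-39.3,"ax":0.109,"ay":0.407,"az":0.516},{"dx":-40.6,"dy":-4.9,"dz":-39.3,"ax":0.109,"ay":0.407,"az":0.516},{"dx":-40.6,"dy":-4.9,"dz":-39.3,"ax":0.109,"ay":0.407,"az":0.516},{"dx":-40.6,"dy":-4.9,"dz":-39.3,"ax":0.109,"ay":0.407,"az":0.516},{"dx":-40.6,"dy":-4.9,"dz":-39.3,"ax":0.109,"ay":0.407,"az":0.516},{"dx":-40.6,"dy":-4.9,"dz":-39.3,"ax":0.109,"ay":0.407,"az":0.516},{"dx":-40.6,"dy":-4.9,"dz":-39.3,"ax":0.109,"ay":0.407,"az":0.516},{"dx":-40.6,"dy":-4.9,"dz":-39.3,"ax":0.109,"ay":0.407,"az":0.516},{"dx":-40.6,"dy":-4.9,"dz":-39.3,"ax":0.109,"ay":0.407,"az":0.516},{"dx":-40.6,"dy":-4.9,"dz":-39.3,"ax":0.109,"ay":0.407,"az":0.516},{"dx":-40.6,"dy":-4.9,"dz":-39.3,"ax":0.109,"ay":0.407,"az":0.516},{"dx":-40.6,"dy":-4.9,"dz":-39.3,"ax":0.109,"ay":0.407,"az":0.516},{"dx":-40.6,"dy":-4.9,"dz":-39.3,"ax":0.109,"ay":0.407,"az":0.516},{"dx":-40.6,"dy":-4.9,"dz":-39.3,"ax":0.109,"ay":0.407,"az":0.516},{"dx":-40.6,"dy":-4.9,"dz":-39.3,"ax":0.109,"ay":0.407,"az":0.516}], grip=0)

```text
clock: 2.0
position: [0.4705, -0.096, 0.2803]
orientation: [0.573, 1.932, -1.96]
force: [-0.7, -0.3, 0.5]
grip_width: 0.0002
```

```bash
python3 -c "
from h import *
st();go(-.08,0,.20,35)"
```

```text
t 2.0 u,v,z mm [-110.2  -20.8  280.3] tilt 60.0 head -0.1 zw [-0.05 -1.    0.  ] F [-0.7 -0.4  0.5] q [ 0.39  0.11 -0.21  2.22 -0.15  0.29 -1.3 ]
shift cm [ 1.4   8.46 -2.08] turn [-0.001 -0.001  0.437] target [ 0.502 -0.077  0.2  ]
```

Call:
step_arm(series=[{"dx":1.4,"dy":8.5,"dz":-2.1,"az":0.437},{"dx":1.4,"dy":8.5,"dz":-2.1,"az":0.437},{"dx":1.4,"dy":8.5,"dz":-2.1,"az":0.437},{"dx":1.4,"dy":8.5,"dz":-2.1,"az":0.437},{"dx":1.4,"dy":8.5,"dz":-2.1,"az":0.437},{"dx":1.4,"dy":8.5,"dz":-2.1,"az":0.437},{"dx":1.4,"dy":8.5,"dz":-2.1,"az":0.437},{"dx":1.4,"dy":8.5,"dz":-2.1,"az":0.437}])

```text
validation failed for argument at $.se...
```

```bash
python3 -c "
from h import *
st()
for z in (.13,.1,.06): go(-.04,0,z,45)"
```

```text
t 2.0 u,v,z mm [-110.2  -20.8  280.3] tilt 60.0 head -0.1 zw [-0.05 -1.    0.  ] F [-0.7 -0.4  0.5] q [ 0.39  0.11 -0.21  2.22 -0.15  0.29 -1.3 ]
shift cm [ 1.43 16.52 -2.09] turn [-0.001 -0.001  0.262] target [ 0.542 -0.079  0.13 ]
shift cm [ 2.93 19.12 -2.09] turn [-0.001 -0.001  0.262] target [ 0.542 -0.079  0.1  ]
shift cm [ 4.93 22.58 -2.09] turn [-0.001 -0.001  0.262] target [ 0.542 -0.079  0.06 ]
```

Probably every row needs all six numbers.

Call:
step_arm(series=[{"dx":1.4,"dy":8.5,"dz":-2.1,"ax":0.0,"ay":0.0,"az":0.437},{"dx":1.4,"dy":8.5,"dz":-2.1,"ax":0.0,"ay":0.0,"az":0.437},{"dx":1.4,"dy":8.5,"dz":-2.1,"ax":0.0,"ay":0.0,"az":0.437},{"dx":1.4,"dy":8.5,"dz":-2.1,"ax":0.0,"ay":0.0,"az":0.437},{"dx":1.4,"dy":8.5,"dz":-2.1,"ax":0.0,"ay":0.0,"az":0.437},{"dx":1.4,"dy":8.5,"dz":-2.1,"ax":0.0,"ay":0.0,"az":0.437},{"dx":1.4,"dy":8.5,"dz":-2.1,"ax":0.0,"ay":0.0,"az":0.437},{"dx":1.4,"dy":8.5,"dz":-2.1,"ax":0.0,"ay":0.0,"az":0.437}])

```text
clock: 2.67
position: [0.4739, -0.0885, 0.2925]
orientation: [0.728, 1.855, -1.763]
force: [0.1, -0.3, -0.3]
grip_width: 0.0001
```

```bash
python3 -c "
from h import *
st()
for z in (.13,.1,.06): go(-.04,0,z,45)"
```

```text
t 2.67 u,v,z mm [-107.1  -13.   292.5] tilt 48.1 head 5.6 zw [-0.02 -1.   -0.06] F [ 0.1 -0.3 -0.3] q [ 1.2   0.17 -1.04  2.33 -1.2   0.03 -0.21]
shift cm [ 5.81 16.65 -0.14] turn [ 0.065 -0.017  0.058] target [ 0.542 -0.079  0.13 ]
shift cm [ 7.81 18.88  0.04] turn [ 0.065 -0.017  0.058] target [ 0.542 -0.079  0.1  ]
shift cm [10.47 21.86  0.27] turn [ 0.065 -0.017  0.058] target [ 0.542 -0.079  0.06 ]
```

```bash
python3 -c "
from h import *
go(-.11,.0,.26,60,-40);go(-.11,.0,.26,60,40)"
```

```text
shift cm [ 2.4   2.32 -1.12] turn [ 0.474  0.56  -0.175] target [ 0.472 -0.075  0.26 ]
shift cm [ 2.4   2.32 -1.12] turn [-0.345 -0.574 -0.217] target [ 0.472 -0.075  0.26 ]
```

Call:
step_arm(series=[{"dx":2.4,"dy":2.3,"dz":-1.1,"ax":0.474,"ay":0.56,"az":-0.175},{"dx":2.4,"dy":2.3,"dz":-1.1,"ax":0.474,"ay":0.56,"az":-0.175},{"dx":2.4,"dy":2.3,"dz":-1.1,"ax":0.474,"ay":0.56,"az":-0.175},{"dx":2.4,"dy":2.3,"dz":-1.1,"ax":0.474,"ay":0.56,"az":-0.175},{"dx":2.4,"dy":2.3,"dz":-1.1,"ax":0.474,"ay":0.56,"az":-0.175},{"dx":2.4,"dy":2.3,"dz":-1.1,"ax":0.474,"ay":0.56,"az":-0.175},{"dx":2.4,"dy":2.3,"dz":-1.1,"ax":0.474,"ay":0.56,"az":-0.175},{"dx":2.4,"dy":2.3,"dz":-1.1,"ax":0.474,"ay":0.56,"az":-0.175},{"dx":2.4,"dy":2.3,"dz":-1.1,"ax":0.474,"ay":0.56,"az":-0.175}])

```text
clock: 3.42
position: [0.4751, -0.0786, 0.2485]
orientation: [0.854, 1.951, -1.963]
force: [0.3, 0.3, -0.8]
grip_width: -0.0
```

```bash
python3 -c "
from h import *
st()
go(-.11,0,.24,30,-40);go(-.11,.0,.24,30,40)"
```

```text
t 3.42 u,v,z mm [-106.5   -3.2  248.5] tilt 55.9 head -4.9 zw [-0.23 -0.97 -0.06] F [ 0.3  0.3 -0.8] q [-0.28  0.17  0.46  2.35 -1.05  0.09 -0.65]
shift cm [ 0.81  0.49 -0.19] turn [0.425 0.309 0.461] target [ 0.472 -0.075  0.24 ]
shift cm [ 0.81  0.49 -0.19] turn [-0.605 -0.649  0.396] target [ 0.472 -0.075  0.24 ]
```

Call:
step_arm(series=[{"dx":0.8,"dy":0.5,"dz":-0.2,"ax":-0.605,"ay":-0.649,"az":0.396},{"dx":0.8,"dy":0.5,"dz":-0.2,"ax":-0.605,"ay":-0.649,"az":0.396},{"dx":0.8,"dy":0.5,"dz":-0.2,"ax":-0.605,"ay":-0.649,"az":0.396},{"dx":0.8,"dy":0.5,"dz":-0.2,"ax":-0.605,"ay":-0.649,"az":0.396},{"dx":0.8,"dy":0.5,"dz":-0.2,"ax":-0.605,"ay":-0.649,"az":0.396},{"dx":0.8,"dy":0.5,"dz":-0.2,"ax":-0.605,"ay":-0.649,"az":0.396},{"dx":0.8,"dy":0.5,"dz":-0.2,"ax":-0.605,"ay":-0.649,"az":0.396},{"dx":0.8,"dy":0.5,"dz":-0.2,"ax":-0.605,"ay":-0.649,"az":0.396},{"dx":0.8,"dy":0.5,"dz":-0.2,"ax":-0.605,"ay":-0.649,"az":0.396},{"dx":0.8,"dy":0.5,"dz":-0.2,"ax":-0.605,"ay":-0.649,"az":0.396},{"dx":0.8,"dy":0.5,"dz":-0.2,"ax":-0.605,"ay":-0.649,"az":0.396},{"dx":0.8,"dy":0.5,"dz":-0.2,"ax":-0.605,"ay":-0.649,"az":0.396},{"dx":0.8,"dy":0.5,"dz":-0.2,"ax":-0.605,"ay":-0.649,"az":0.396},{"dx":0.8,"dy":0.5,"dz":-0.2,"ax":-0.605,"ay":-0.649,"az":0.396}])

```text
clock: 4.58
position: [0.4849, -0.0891, 0.2335]
orientation: [0.329, 1.739, -1.221]
force: [-0.0, 0.4, 0.8]
grip_width: 0.0
```

```bash
python3 -c "
from h import *
st()
go(-.11,0,.2,30,0);go(-.11,.0,.24,30,40)"
```

```text
t 4.58 u,v,z mm [-96.1 -13.1 233.5] tilt 35.6 head 37.8 zw [ 0.54 -0.84 -0.05] F [-0.1  0.4  0.8] q [ 1.45  0.8  -1.34  2.32 -1.36  0.01  0.79]
shift cm [ 3.    1.71 -1.71] turn [0.551 0.3   0.111] target [ 0.472 -0.075  0.2  ]
shift cm [-0.24 -0.62 -1.9 ] turn [-0.035 -0.08   0.098] target [ 0.472 -0.075  0.24 ]
```

```bash
cat > kin.py <<'E'
from h import *
from scipy.optimize import least_squares
Rz=lambda a:R.from_euler('z',a); Ry=lambda a:R.from_euler('y',a)
T0=R.from_matrix(np.array([[1,0,0],[0,0,-1],[0,1,0]]).T) # tool y -> link z
def fk(q,p,s5,s7):
    r=Rz(-q[0]+p[0]); x=np.array([0,0,p[1]])
    r=r*Ry(q[1])*Rz(-q[2]); x=x+r.apply([p[2],0,p[3]])
    r=r*Ry(q[3]); r=r*Rz(s5*q[4]); x=x+r.apply([0,0,p[4]])+ (r*Rz(-s5*q[4])).apply([p[5],0,0])
    r=r*Ry(q[5]); x=x+r.apply([p[6],0,p[7]]); r=r*Rz(s7*q[6]+p[8])
    return x,r*T0
if __name__=='__main__':
    o=robot.get_obs()
    D=[([1.17949582,.6149404,-.01259566,1.42349947,.00808844,1.10339084,-.04038308],[.23189,-.60715,.23124],[-.37308,2.02259,-2.02219]),
     ([.39,.11,-.21,2.22,-.15,.29,-1.3],[.4705,-.096,.2803],[.573,1.932,-1.96]),
     ([1.2,.17,-1.04,2.33,-1.2,.03,-.21],[.4739,-.0885,.2925],[.728,1.855,-1.763]),
     ([-.28,.17,.46,2.35,-1.05,.09,-.65],[.4751,-.0786,.2485],[.854,1.951,-1.963]),
     (o['joints'],o['position'],o['orientation'])]
    for s5 in(1,-1):
     for s7 in (1,-1):
      def f(p):
        e=[]
        for q,x,w in D:
            X_,r=fk(q,p,s5,s7); e+=[*(X_-x)*3,*(r.inv()*R.from_rotvec(w)).as_rotvec()]
        return e
      best=min((least_squares(f,[0,.27,.0,.3,.35,0,.0,.27,c]) for c in (0,1.57,3.14,-1.57)),key=lambda k:k.cost)
      print(s5,s7,best.cost,np.round(best.x,3),np.round(np.array(best.fun).reshape(-1,6),3).tolist() if best.cost<.05 else '')
E
python3 kin.py
```

```text
1 1 12.573755025435192 [-3.127  0.293  0.214 -0.678 -0.427  0.054  0.028 -0.475  0.859] 
1 -1 12.195901789207118 [-3.131  0.293  0.215 -0.676 -0.426  0.055  0.03  -0.475  0.387] 
-1 1 14.705050152088203 [ 3.099  0.256  0.031 -0.501 -0.431  0.041 -0.017 -0.249  5.032] 
-1 -1 11.25499312525716 [-3.182  0.256  0.034 -0.503 -0.431  0.041 -0.016 -0.253 -1.703]
```

```bash
sed -i 's/\[0,1,0\]\]).T)/[0,1,0]]))/' kin.py; python3 kin.py
```

```text
1 1 3.9313187895472783 [ 0.023  0.222  0.019  0.526  0.353 -0.015 -0.007  0.263  0.512] 
1 -1 3.181149082466952 [ 0.087  0.224  0.035  0.553  0.359 -0.     0.023  0.262 -0.001] 
-1 1 4.742354901216898 [-0.091  0.25   0.13   0.424  0.373 -0.002  0.036  0.124 -1.079] 
-1 -1 0.002030673068930348 [-0.026  0.25   0.063  0.475  0.363 -0.005  0.003  0.211 -1.592] [[0.014, 0.009, -0.002, -0.0, -0.005, -0.0], [0.017, 0.014, 0.016, -0.015, 0.004, -0.008], [0.011, -0.005, -0.009, -0.02, -0.005, -0.004], [-0.028, 0.009, -0.012, -0.02, -0.001, 0.001], [0.005, -0.007, 0.008, -0.021, 0.006, -0.001]]
```

```bash
cat >> kin.py <<'E'
P=np.array([-0.026,.25,.063,.475,.363,-.005,.003,.211,-1.592])
LO=np.array([-3.12,-.3,-1.34,.26,-1.36,.01,-2.84]);HI=np.array([3.12,2.06,1.32,2.42,4.5,1.98,2.84])
def tgt(u,v,z,tilt,spin=0):
    a=np.radians(tilt); s=np.radians(spin); f=np.cos(s)*X+np.sin(s)*Y; y=np.cos(a)*f-np.sin(a)*Z; zz=np.cross(f,Z)
    return LIP+u*X+v*Y+z*Z, R.from_matrix(np.stack([np.cross(y,zz),y,zz],1))
def ik(t,q0,flip=False,w=.003):
    x,r=t
    if flip: r=r*R.from_euler('y',np.pi)
    f=lambda q:[*(lambda a:np.r_[(a[0]-x)*5,(a[1].inv()*r).as_rotvec()])(fk(q,P,-1,-1)),*(w*(q-q0))]
    k=least_squares(f,np.clip(q0,LO+.001,HI-.001),bounds=(LO,HI)); return k.x,np.abs(k.fun[:6]).max()
E
cat > t.py <<'E'
from kin import *
rng=np.random.default_rng(0)
for tilt in (20,30,40,50,57):
  for v in (.0,):
    S=[]
    for i in range(30):
      q,e=ik(tgt(.025,v,.055,tilt),rng.uniform(LO,HI),i%2)
      if e<.01: S.append(q)
    S=np.array(S); print(tilt,len(S))
    if len(S): print(np.round(S[np.argsort(S[:,4])][::max(1,len(S)//4)],2))
E
python3 t.py
```

```text
20 19
[[ 1.11  1.74 -1.34  2.24  3.07  1.19  0.05]
 [ 1.02  1.5  -1.15  2.24  3.12  1.17 -0.29]
 [-0.77  1.6   1.23  2.24  3.23  1.41  0.18]
 [ 0.3   0.93 -0.18  2.24  3.25  1.22 -1.43]
 [-0.14  0.96  0.35  2.24  3.28  1.28  1.26]]
30 19
[[ 1.07  1.6  -1.34  2.22  2.81  1.17  0.02]
 [ 0.67  0.98 -0.65  2.22  3.05  0.96  2.18]
 [ 0.58  0.94 -0.54  2.22  3.09  0.96  2.05]
 [ 0.09  0.84  0.07  2.22  3.29  0.98 -1.66]
 [-0.77  1.58  1.32  2.22  3.48  1.36  0.08]]
40 18
[[ 1.04  1.48 -1.34  2.18  2.54  1.11  0.05]
 [ 0.98  1.3  -1.18  2.18  2.57  0.98 -0.17]
 [ 0.48  0.83 -0.43  2.18  3.01  0.69 -1.15]
 [-0.2   0.83  0.43  2.18  3.51  0.77 -2.06]
 [-0.56  1.08  0.94  2.18  3.71  0.98  0.54]]
50 18
[[ 1.    1.36 -1.31  2.11  2.25  1.02  0.12]
 [ 0.64  0.86 -0.67  2.11  2.54  0.52  2.52]
 [ 0.45  0.78 -0.41  2.11  2.8   0.43  2.14]
 [ 0.38  0.76 -0.31  2.11  2.92  0.41  1.98]
 [-0.1   0.76  0.3   2.11  3.64  0.47 -2.1 ]]
57 17
[[ 0.91  1.15 -1.15  2.05  2.03  0.82  0.12]
 [ 0.77  0.95 -0.88  2.05  2.06  0.57 -0.09]
 [ 0.52  0.79 -0.52  2.05  2.3   0.32 -0.48]
 [ 0.26  0.72 -0.17  2.06  2.97  0.21 -1.27]
 [-0.64  1.13  1.12  2.05  4.25  0.9   0.04]]
```

```bash
python3 -c "
from h import *
go(-.04,0,.33,90,0)"
```

```text
shift cm [-11.01  -1.37   1.76] turn [ 0.339  0.555 -0.901] target [ 0.542 -0.079  0.33 ]
```

Call:
step_arm(series=[{"dx":-11,"dy":-1.4,"dz":1.8,"ax":0.339,"ay":0.555,"az":-0.901},{"dx":-11,"dy":-1.4,"dz":1.8,"ax":0.339,"ay":0.555,"az":-0.901},{"dx":-11,"dy":-1.4,"dz":1.8,"ax":0.339,"ay":0.555,"az":-0.901},{"dx":-11,"dy":-1.4,"dz":1.8,"ax":0.339,"ay":0.555,"az":-0.901},{"dx":-11,"dy":-1.4,"dz":1.8,"ax":0.339,"ay":0.555,"az":-0.901},{"dx":-11,"dy":-1.4,"dz":1.8,"ax":0.339,"ay":0.555,"az":-0.901},{"dx":-11,"dy":-1.4,"dz":1.8,"ax":0.339,"ay":0.555,"az":-0.901},{"dx":-11,"dy":-1.4,"dz":1.8,"ax":0.339,"ay":0.555,"az":-0.901},{"dx":-11,"dy":-1.4,"dz":1.8,"ax":0.339,"ay":0.555,"az":-0.901},{"dx":-11,"dy":-1.4,"dz":1.8,"ax":0.339,"ay":0.555,"az":-0.901},{"dx":-11,"dy":-1.4,"dz":1.8,"ax":0.339,"ay":0.555,"az":-0.901},{"dx":-11,"dy":-1.4,"dz":1.8,"ax":0.339,"ay":0.555,"az":-0.901},{"dx":-11,"dy":-1.4,"dz":1.8,"ax":0.339,"ay":0.555,"az":-0.901}])

```text
clock: 5.67
position: [0.5411, -0.0775, 0.3309]
orientation: [0.078, 2.226, -2.152]
force: [0.2, 0.1, -0.1]
grip_width: -0.0002
```

```bash
cat > plan.py <<'E'
from kin import *
def rows(Q):
    """tool rows (relative to start) for joint path Q via model FK; first = current"""
    x0,r0=fk(Q[0],P,-1,-1)
    for q in Q[1:]:
        x,r=fk(q,P,-1,-1); d=r0.inv().apply(x-x0)*100; w=(r0.inv()*r).as_rotvec(); q_=x-LIP
        print('[%.1f,%.1f,%.1f,%.2f,%.2f,%.2f]'%(*d,*w),' u,v,z',np.round([q_@X*1e3,q_@Y*1e3,x[2]*1e3]),'q',np.round(q,2))
    print('max turn/step deg',max(np.degrees((fk(a,P,-1,-1)[1].inv()*fk(b,P,-1,-1)[1]).magnitude()) for a,b in zip(Q,Q[1:])))
E
python3 - <<'E'
from plan import *
st(); q=robot.get_obs()['joints']
b=q.copy(); b[4]=1.7; b[6]=q[6]+1.2; b[5]=1.0
rows([q+(b-q)*s for s in np.linspace(0,1,15)])
E
```

```text
t 5.67 u,v,z mm [-40.6   1.4 330.9] tilt 85.7 head 29.7 zw [-0.   -1.   -0.03] F [ 0.2  0.1 -0.1] q [ 0.22  0.34 -0.14  1.61  0.01  1.13 -1.48]
[-0.0,-0.1,2.3,0.11,-0.14,-0.01]  u,v,z [-19. -16. 337.] q [ 0.22  0.34 -0.14  1.61  0.13  1.12 -1.4 ]
[-0.1,-0.5,4.6,0.22,-0.28,-0.02]  u,v,z [-17. -38. 340.] q [ 0.22  0.34 -0.14  1.61  0.25  1.11 -1.31]
[-0.4,-1.1,6.8,0.32,-0.42,-0.05]  u,v,z [-14. -61. 346.] q [ 0.22  0.34 -0.14  1.61  0.37  1.1  -1.23]
[-0.7,-2.0,8.9,0.43,-0.55,-0.09]  u,v,z [-10. -82. 354.] q [ 0.22  0.34 -0.14  1.61  0.49  1.09 -1.14]
[-1.2,-3.0,10.9,0.54,-0.69,-0.13]  u,v,z [  -5. -101.  364.] q [ 0.22  0.34 -0.14  1.61  0.61  1.08 -1.05]
[-1.8,-4.3,12.7,0.64,-0.82,-0.19]  u,v,z [   0. -120.  376.] q [ 0.22  0.34 -0.14  1.61  0.73  1.07 -0.97]
[-2.5,-5.7,14.3,0.74,-0.96,-0.25]  u,v,z [   7. -136.  390.] q [ 0.22  0.34 -0.14  1.61  0.85  1.06 -0.88]
[-3.3,-7.3,15.7,0.84,-1.09,-0.33]  u,v,z [  14. -150.  406.] q [ 0.22  0.34 -0.14  1.61  0.97  1.05 -0.8 ]
[-4.2,-9.0,16.9,0.94,-1.21,-0.42]  u,v,z [  22. -162.  423.] q [ 0.22  0.34 -0.14  1.61  1.1   1.05 -0.71]
[-5.1,-10.8,17.8,1.03,-1.33,-0.51]  u,v,z [  31. -172.  441.] q [ 0.22  0.34 -0.14  1.61  1.22  1.04 -0.63]
[-6.1,-12.6,18.5,1.12,-1.45,-0.62]  u,v,z [  40. -179.  460.] q [ 0.22  0.34 -0.14  1.61  1.34  1.03 -0.54]
[-7.1,-14.5,18.9,1.21,-1.56,-0.74]  u,v,z [  49. -183.  480.] q [ 0.22  0.34 -0.14  1.61  1.46  1.02 -0.45]
[-8.2,-16.4,19.0,1.29,-1.66,-0.88]  u,v,z [  59. -185.  500.] q [ 0.22  0.34 -0.14  1.61  1.58  1.01 -0.37]
[-9.3,-18.3,18.9,1.37,-1.75,-1.03]  u,v,z [  69. -184.  519.] q [ 0.22  0.34 -0.14  1.61  1.7   1.   -0.28]
max turn/step deg 10.437153527986595
```

Run:
```python
from plan import *
q=robot.get_obs()['joints']
b=q.copy(); b[4]=1.7; b[6]=-2.4; b[5]=1.0
Q=[q+(b-q)*s for s in np.linspace(0,1,11)]; rows(Q)
g,e=ik(tgt(-.08,.0,.2,30),np.array([.09,.7,.07,2.22,3.29,.98,-1.66])); print(g,e)
rows([b+(g-b)*s for s in np.linspace(0,1,9)])
```

```text
[-0.0,-0.2,3.2,0.15,0.02,0.00]  u,v,z [-19. -25. 338.] q [ 0.22  0.34 -0.14  1.61  0.18  1.11 -1.58]
[-0.3,-1.0,6.4,0.30,0.03,0.02]  u,v,z [-15. -56. 344.] q [ 0.22  0.34 -0.14  1.61  0.35  1.1  -1.67]
[-0.8,-2.2,9.3,0.45,0.04,0.05]  u,v,z [-10. -86. 356.] q [ 0.22  0.34 -0.14  1.61  0.51  1.09 -1.76]
[-1.6,-3.7,12.0,0.60,0.05,0.09]  u,v,z [  -2. -113.  371.] q [ 0.22  0.34 -0.14  1.61  0.68  1.08 -1.85]
[-2.5,-5.7,14.3,0.74,0.05,0.15]  u,v,z [   7. -136.  390.] q [ 0.22  0.34 -0.14  1.61  0.85  1.06 -1.94]
[-3.6,-7.9,16.2,0.87,0.04,0.22]  u,v,z [  18. -155.  413.] q [ 0.22  0.34 -0.14  1.61  1.02  1.05 -2.03]
[-4.9,-10.4,17.6,0.99,0.03,0.29]  u,v,z [  29. -170.  438.] q [ 0.22  0.34 -0.14  1.61  1.19  1.04 -2.13]
[-6.3,-13.0,18.6,1.11,0.00,0.38]  u,v,z [  42. -180.  464.] q [ 0.22  0.34 -0.14  1.61  1.36  1.03 -2.22]
[-7.8,-15.7,19.0,1.22,-0.03,0.47]  u,v,z [  55. -184.  492.] q [ 0.22  0.34 -0.14  1.61  1.53  1.01 -2.31]
[-9.3,-18.3,18.9,1.31,-0.07,0.58]  u,v,z [  69. -184.  519.] q [ 0.22  0.34 -0.14  1.61  1.7   1.   -2.4 ]
max turn/step deg 8.82647012864444
[-0.76370628  0.86388
[... 259 characters left out ...]
.47  0.23  1.81  2.27  1.03 -1.68]
[0.7,0.1,-11.8,0.60,-2.02,0.17]  u,v,z [ 101. -149.  411.] q [-0.15  0.54  0.41  1.92  2.55  1.04 -1.32]
[1.4,-2.3,-16.8,0.93,-2.64,0.19]  u,v,z [  99. -116.  366.] q [-0.27  0.6   0.59  2.02  2.83  1.06 -0.96]
[3.3,-5.4,-21.7,-1.14,2.58,-0.13]  u,v,z [ 84. -80. 319.] q [-0.39  0.67  0.77  2.12  3.12  1.07 -0.6 ]
[6.6,-9.1,-25.8,-1.12,1.90,-0.03]  u,v,z [ 52. -49. 273.] q [-0.52  0.73  0.96  2.22  3.4   1.09 -0.24]
[11.1,-13.0,-28.6,-1.11,1.24,0.08]  u,v,z [  5. -24. 234.] q [-0.64  0.8   1.14  2.32  3.68  1.1   0.11]
[16.6,-17.3,-29.9,-1.11,0.62,0.17]  u,v,z [-56.  -4. 205.] q [-0.76  0.86  1.32  2.42  3.97  1.12  0.47]
max turn/step deg 40.534817742978966
```

Call:
step_arm(series=[{"dx":0,"dy":-0.2,"dz":3.2,"ax":0.15,"ay":0.02,"az":0},{"dx":-0.3,"dy":-1,"dz":6.4,"ax":0.3,"ay":0.03,"az":0.02},{"dx":-0.3,"dy":-1,"dz":6.4,"ax":0.3,"ay":0.03,"az":0.02},{"dx":-0.8,"dy":-2.2,"dz":9.3,"ax":0.45,"ay":0.04,"az":0.05},{"dx":-1.6,"dy":-3.7,"dz":12,"ax":0.6,"ay":0.05,"az":0.09},{"dx":-1.6,"dy":-3.7,"dz":12,"ax":0.6,"ay":0.05,"az":0.09},{"dx":-2.5,"dy":-5.7,"dz":14.3,"ax":0.74,"ay":0.05,"az":0.15},{"dx":-3.6,"dy":-7.9,"dz":16.2,"ax":0.87,"ay":0.04,"az":0.22},{"dx":-3.6,"dy":-7.9,"dz":16.2,"ax":0.87,"ay":0.04,"az":0.22},{"dx":-4.9,"dy":-10.4,"dz":17.6,"ax":0.99,"ay":0.03,"az":0.29},{"dx":-6.3,"dy":-13,"dz":18.6,"ax":1.11,"ay":0,"az":0.38},{"dx":-6.3,"dy":-13,"dz":18.6,"ax":1.11,"ay":0,"az":0.38},{"dx":-7.8,"dy":-15.7,"dz":19,"ax":1.22,"ay":-0.03,"az":0.47},{"dx":-9.3,"dy":-18.3,"dz":18.9,"ax":1.31,"ay":-0.07,"az":0.58},{"dx":-9.3,"dy":-18.3,"dz":18.9,"ax":1.31,"ay":-0.07,"az":0.58},{"dx":-9.3,"dy":-18.3,"dz":18.9,"ax":1.31,"ay":-0.07,"az":0.58}])

```text
clock: 7.0
position: [0.6206, -0.2731, 0.5095]
orientation: [0.557, 0.332, -2.639]
force: [-0.4, -0.2, -0.8]
grip_width: 0.0003
```

Run:
```python
from plan import *
st(); b=robot.get_obs()['joints']
for t in [(-.04,0,.25,20),(-.03,0,.2,25),(-.03,0,.3,10),(-.02,-.1,.3,10)]:
  for fl in (0,1):
    g,e=ik(tgt(*t),np.array([.15,.7,.0,2.1,3.2,1.1,-1.6 if not fl else 1.5]),fl); print(t,fl,np.round(g,2),round(e,3))
```

```text
t 7.0 u,v,z mm [  48.9 -189.9  509.5] tilt 8.2 head -60.2 zw [-0.33 -0.31  0.89] F [-0.4 -0.2 -0.8] q [-0.25  0.35  0.29  1.87  1.68  1.03 -2.68]
(-0.04, 0, 0.25, 20) 0 [ 1.26  0.66 -1.34  2.18  1.8   0.31 -2.84] 0.395
(-0.04, 0, 0.25, 20) 1 [ 1.14  0.88 -1.34  2.42  2.72  0.97 -0.56] 0.045
(-0.03, 0, 0.2, 25) 0 [ 1.2   0.88 -1.34  2.18  1.97  0.49 -2.84] 0.335
(-0.03, 0, 0.2, 25) 1 [ 1.11  1.06 -1.34  2.42  2.7   1.07 -0.4 ] 0.003
(-0.03, 0, 0.3, 10) 0 [-0.8   0.8   1.32  2.42  3.58  1.27  0.65] 0.032
(-0.03, 0, 0.3, 10) 1 [ 1.15  0.82 -1.34  2.42  2.9   1.04 -0.7 ] 0.035
(-0.02, -0.1, 0.3, 10) 0 [-0.52  0.86  1.32  2.34  3.7   1.46  0.6 ] 0.0
(-0.02, -0.1, 0.3, 10) 1 [ 1.38  0.88 -1.34  2.35  3.09  0.83 -0.7 ] 0.0
```

```bash
cat > m.py <<'E'
from plan import *
for tilt in (25,40,52):
 for z in (.055,.12,.2,.28):
  for v in (0,-.12):
   out=[]
   for u in (-.05,-.03,-.015,0,.02):
    best=min((ik(tgt(u,v,z,tilt),np.array([.15+v*-1.5,.8,c,2.1,3.2,1.,j7]),fl) for fl,j7 in((0,-1.6),(1,1.5)) for c in (-.9,.0,.9)),key=lambda k:k[1]+.002*abs(k[0][2]))
    out.append('%.3f(%.1f,%.1f,%.1f)'%(best[1],best[0][2],best[0][4],best[0][6]))
   print(tilt,z,v,out)
E
python3 m.py
```

```text
25 0.055 0 ['0.025(1.3,3.3,0.0)', '0.000(-1.2,3.0,-0.1)', '0.000(-1.3,3.0,-0.1)', '0.000(-1.3,3.0,-0.1)', '0.000(-1.3,3.0,-0.1)']
25 0.055 -0.12 ['0.000(-1.3,3.0,0.1)', '0.000(-1.3,3.0,0.1)', '0.000(-1.3,2.9,0.1)', '0.000(-1.3,2.9,0.1)', '0.000(-1.3,2.9,0.1)']
25 0.12 0 ['0.080(1.3,3.5,0.3)', '0.000(1.3,3.5,0.3)', '0.000(1.3,3.5,0.2)', '0.000(1.3,3.5,0.2)', '0.000(1.3,3.5,0.2)']
25 0.12 -0.12 ['0.000(1.3,3.6,0.4)', '0.000(1.3,3.6,0.4)', '0.000(1.3,3.6,0.3)', '0.000(1.3,3.6,0.3)', '0.000(1.3,3.6,0.3)']
25 0.2 0 ['0.070(1.3,3.8,0.5)', '0.001(1.3,3.7,0.5)', '0.000(1.3,3.7,0.4)', '0.000(1.3,3.7,0.4)', '0.000(1.3,3.7,0.4)']
25 0.2 -0.12 ['0.000(1.3,3.8,0.5)', '0.000(1.3,3.8,0.5)', '0.000(1.3,3.8,0.5)', '0.000(1.3,3.8,0.4)', '0.000(1.3,3.8,0.4)']
25 0.28 0 ['0.008(1.3,3.8,0.6)', '0.000(1.3,3.8,0.6)', '0.000(1.3,3.8,0.5)', '0.000(1.3,3.9,0.5)', '0.000(1.3,3.9,0.4)']
25 0.28 -0.12 ['0.000(1.3,4.0,0.6)', '0.000(1.3,4.0,0.5)', '0.000(1.3,4.0,0.5)', '0.000(1.3,4.0,0.5)', '0.000(1.3,4.0,0.4)']
40 0.055 0 ['0.000(-1.2,2.6,-0.2)', '0.000(-1.2,2.6,-0.2)', '0.000(-1.2,2.6,-0.2)', '0.000(-1.2,2.6,-0.
[... 1283 characters left out ...]
.000(-1.0,2.1,-0.2)', '0.000(-0.9,2.1,-0.2)']
52 0.12 -0.12 ['0.000(-0.9,2.4,-0.2)', '0.000(-0.8,2.3,-0.2)', '0.000(-0.8,2.3,-0.2)', '0.000(-0.8,2.2,-0.2)', '0.000(-0.7,2.2,-0.1)']
52 0.2 0 ['0.000(-0.8,2.1,-0.3)', '0.000(-0.8,2.0,-0.2)', '0.000(-0.7,1.9,-0.2)', '0.000(-0.6,1.9,-0.1)', '0.000(0.1,4.5,0.3)']
52 0.2 -0.12 ['0.000(-0.7,2.0,-0.1)', '0.000(-0.6,1.9,0.1)', '0.000(-0.7,1.4,0.5)', '0.000(-0.7,1.3,0.6)', '0.000(-0.8,1.3,0.7)']
52 0.28 0 ['0.000(-1.1,1.2,-2.6)', '0.000(-1.1,1.2,-2.6)', '0.000(-1.1,1.2,-2.6)', '0.000(-1.1,1.3,-2.6)', '0.000(-1.2,1.3,-2.6)']
52 0.28 -0.12 ['0.000(-1.3,1.2,-2.3)', '0.000(-1.3,1.2,0.9)', '0.000(-1.3,1.2,0.9)', '0.000(-1.3,1.2,0.9)', '0.000(-1.2,1.1,0.9)']
```

```bash
cat >> kin.py <<'E'
def ikr(t,roll,q0,w=.003):
    return ik((t[0],t[1]*R.from_euler('y',roll)),q0,False,w)
E
python3 - <<'E'
from plan import *
b=robot.get_obs()['joints']
for roll in np.arange(-180,180,30):
    g,e=ikr(tgt(-.03,-.1,.22,32),np.radians(roll),b+[0,.3,0,.3,1.4,0,0],.01); print(roll,round(e,3),np.round(g,2), round(np.abs(g-b).max(),2))
E
```

```text
-180 0.0 [-0.09  0.49  0.61  2.3   3.9   0.8  -2.18] 2.21
-150 0.0 [ 0.03  0.46  0.46  2.3   3.85  0.75 -2.62] 2.17
-120 0.0 [ 0.49  0.42 -0.1   2.3   3.67  0.61 -2.84] 1.99
-90 0.0 [ 0.99  0.52 -0.72  2.3   3.29  0.51 -2.84] 1.6
-60 0.0 [ 1.23  0.69 -1.07  2.3   2.89  0.53 -2.84] 1.48
-30 0.009 [ 1.35  0.92 -1.34  2.29  2.51  0.65 -2.84] 1.63
0 0.168 [ 1.37  0.86 -1.34  2.16  1.99  0.41 -2.84] 1.63
30 0.266 [ 1.18  0.54 -0.95  2.12  1.23  0.01 -2.84] 1.44
60 0.0 [-0.53  0.91  1.32  2.3   4.01  1.24 -0.57] 2.33
90 0.0 [-0.49  0.82  1.24  2.3   4.01  1.16 -1.02] 2.33
120 0.0 [-0.35  0.64  0.99  2.3   3.98  0.98 -1.36] 2.3
150 0.0 [-0.21  0.54  0.78  2.3   3.94  0.87 -1.75] 2.25
```

Run:
```python
from plan import *
b=robot.get_obs()['joints']
g,e=ikr(tgt(-.03,-.1,.22,32),np.pi,np.array([.2,.6,.2,2.2,3.3,.9,-1.6]),.003); print(e)
rows([b+(g-b)*s for s in np.linspace(0,1,14)])
```

```text
1.3230878734154777e-05
[-0.3,1.3,0.0,0.03,-0.17,0.09]  u,v,z [  31. -123.  436.] q [-0.21  0.35  0.28  1.91  1.84  1.   -2.62]
[-0.6,2.4,-0.3,0.06,-0.34,0.18]  u,v,z [  40. -130.  432.] q [-0.16  0.36  0.26  1.94  2.    0.97 -2.56]
[-0.7,3.2,-1.0,0.08,-0.52,0.26]  u,v,z [  47. -135.  426.] q [-0.11  0.37  0.24  1.97  2.16  0.94 -2.5 ]
[-0.6,3.8,-2.0,0.10,-0.70,0.35]  u,v,z [  52. -137.  415.] q [-0.07  0.37  0.22  2.    2.31  0.91 -2.44]
[-0.4,4.2,-3.4,0.12,-0.87,0.44]  u,v,z [  56. -137.  401.] q [-0.02  0.38  0.21  2.04  2.47  0.89 -2.38]
[0.2,4.4,-5.0,0.13,-1.05,0.53]  u,v,z [  57. -135.  384.] q [ 0.03  0.38  0.19  2.07  2.63  0.86 -2.32]
[1.1,4.3,-6.8,0.15,-1.22,0.62]  u,v,z [  55. -132.  365.] q [ 0.07  0.39  0.17  2.1   2.79  0.83 -2.26]
[2.2,4.0,-8.7,0.16,-1.39,0.72]  u,v,z [  49. -128.  343.] q [ 0.12  0.39  0.16  2.14  2.94  0.8  -2.2 ]
[3.8,3.5,-10.8,0.18,-1.55,0.83]  u,v,z [  41. -123.  319.] q [ 0.17  0.4   0.14  2.17  3.1   0.77 -2.14]
[5.6,2.8,-12.8,0.20,-1.71,0.94]  u,v,z [  28. -118.  294.] q [ 0.21  0.4   0.12  2.2   3.26  0.74 -2.08]
[7.7,1.9,-14.7,0.22,-1.86,1.06]  u,v,z [  12. -112.  269.] q [ 0.26  0.41  0.1   2.23  3.42  0.71 -2.01]
[10.1,0.8,-16.6,0.25,-2.00,1.19]  u,v,z [  -7. -106.  244.] q [ 0.31  0.41  0.09  2.27  3.58  0.68 -1.95]
[12.8,-0.4,-18.2,0.29,-2.12,1.33]  u,v,z [ -30. -100.  220.] q [ 0.35  0.42  0.07  2.3   3.73  0.65 -1.89]
max turn/step deg 11.31938245469645
```

```bash
cat > fit.py <<'E'
from plan import *
o=robot.get_obs()
D=[([1.17949582,.6149404,-.01259566,1.42349947,.00808844,1.10339084,-.04038308],[.23189,-.60715,.23124],[-.37308,2.02259,-2.02219]),
 ([.39,.11,-.21,2.22,-.15,.29,-1.3],[.4705,-.096,.2803],[.573,1.932,-1.96]),
 ([1.2,.17,-1.04,2.33,-1.2,.03,-.21],[.4739,-.0885,.2925],[.728,1.855,-1.763]),
 ([-.28,.17,.46,2.35,-1.05,.09,-.65],[.4751,-.0786,.2485],[.854,1.951,-1.963]),
 ([1.45,.8,-1.34,2.32,-1.36,.01,.79],[.4849,-.0891,.2335],[.329,1.739,-1.221]),
 ([.22,.34,-.14,1.61,.01,1.13,-1.48],[.5411,-.0775,.3309],[.078,2.226,-2.152]),
 (o['joints'],o['position'],o['orientation'])]
def fk2(q,p):
    r=Rz(-q[0]+p[0]); x=np.array([0,0,p[1]])
    r=r*Ry(q[1]+p[9])*Rz(-q[2]+p[10]); x=x+r.apply([p[2],p[11],p[3]])
    r=r*Ry(q[3]+p[12]); x=x+r.apply([p[5],p[13],0]); r=r*Rz(-q[4]+p[14]); x=x+r.apply([p[15],0,p[4]])
    r=r*Ry(q[5]+p[16]); x=x+r.apply([p[6],0,p[7]]); return x,r*Rz(-q[6]+p[8])*T0
f=lambda p:[v for q,x,w in D for v in (lambda a:[*(a[0]-x)*5,*(a[1].inv()*R.from_rotvec(w)).as_rotvec()])(fk2(q,p))]
g=lambda p:[*f(p),*(.02*np.r_[p[9:17]])]
k=least_squares(g,np.r_[-.026,.25,.063,.475,.363,-.005,.003,.211,-1.592,np.zeros(8)])
print(np.round(k.x,3).tolist()); print(np.round(np.array(f(k.x)).reshape(-1,6),3))
E
python3 fit.py; python3 -c "
from kin import *
o=robot.get_obs();print(fk(o['joints'],P,-1,-1)[0],o['position'])"
```

```text
[-0.007, 0.26, -0.009, 0.534, 0.377, -0.014, -0.013, 0.295, -1.563, -0.0, 0.008, -0.01, 0.001, -0.01, -0.008, 0.017, 0.003]
[[-0.007  0.007  0.008  0.003 -0.005  0.003]
 [-0.005  0.012  0.006 -0.003  0.005 -0.005]
 [ 0.032 -0.022  0.008  0.    -0.006 -0.003]
 [-0.051  0.017 -0.005 -0.003 -0.001  0.006]
 [ 0.022 -0.004 -0.005 -0.     0.006  0.001]
 [ 0.013  0.006 -0.003 -0.007  0.005  0.002]
 [-0.001 -0.006 -0.007 -0.003 -0.004 -0.004]]
[ 0.59837543 -0.19411713  0.43628398] [ 0.62062524 -0.27309468  0.5095094 ]
```

```bash
cat >> fit.py <<'E'
full=lambda s:np.r_[0,s[0],s[4],s[1],s[2],s[5],0,s[3],-np.pi/2]
f2=lambda s:[v for q,x,w in D for v in (fk(q,full(s),-1,-1)[0]-x)]
k=least_squares(f2,[.26,.53,.377,.295,0,0]); print(np.round(k.x,4),np.round(np.array(k.fun).reshape(-1,3)*1000))
np.save('P.npy',full(k.x))
E
python3 fit.py | tail -8; sed -i 's/^P=.*/P=np.load("P.npy")/' kin.py
python3 - <<'E'
from plan import *
b=robot.get_obs()['joints']
for tilt in (20,30,40,50):
  for u,z in ((-.03,.25),(-.03,.15),(-.03,.055),(.0,.055),(.025,.055)):
    best=min((ikr(tgt(u,-.1,z,tilt),np.pi,np.array([.2,.8,c,2.1,3.2,1,-1.6])) for c in (-.8,0,.8)),key=lambda k:k[1]+.002*abs(k[0][2]))
    print(tilt,u,z,round(best[1],3),np.round(best[0],2))
E
```

```text
[-0.001 -0.006 -0.007 -0.003 -0.004 -0.004]]
[ 0.2408  0.5764  0.3738  0.3192 -0.0141  0.0041] [[21.  5. -3.]
 [ 1. 23.  0.]
 [ 9.  9.  1.]
 [-6. 22. -4.]
 [ 7. -1. -1.]
 [ 0. 23. -1.]
 [-3. 12.  7.]]
20 -0.03 0.25 0.104 [ 0.64  0.47 -0.02  2.42  3.9   0.93 -1.79]
20 -0.03 0.15 0.161 [ 0.7   0.76 -0.02  2.42  3.94  1.13 -1.6 ]
20 -0.03 0.055 0.179 [ 0.72  1.12  0.01  2.42  3.94  1.49 -1.34]
20 0.0 0.055 0.108 [ 0.61  1.11  0.02  2.42  3.78  1.53 -1.38]
20 0.025 0.055 0.05 [ 0.53  1.11  0.03  2.42  3.65  1.56 -1.41]
30 -0.03 0.25 0.028 [ 0.58  0.41 -0.04  2.42  3.79  0.75 -1.79]
30 -0.03 0.15 0.094 [ 0.61  0.64 -0.04  2.42  3.78  0.88 -1.66]
30 -0.03 0.055 0.113 [ 0.61  0.92  0.01  2.42  3.77  1.12 -1.51]
30 0.0 0.055 0.057 [ 0.53  0.94  0.02  2.42  3.64  1.2  -1.49]
30 0.025 0.055 0.013 [ 0.47  0.97  0.03  2.42  3.55  1.27 -1.49]
40 -0.03 0.25 0.0 [ 0.66  0.34 -0.21  2.33  3.82  0.43 -1.88]
40 -0.03 0.15 0.018 [ 0.54  0.58 -0.04  2.42  3.65  0.72 -1.64]
40 -0.03 0.055 0.054 [ 0.52  0.82  0.    2.42  3.62  0.9  -1.55]
40 0.0 0.055 0.0 [ 0.45  0.85  0.02  2.42  3.53  1.   -1.53]
40 0.025 0.055 0.0 [ 0.43  0.85  0.01  2.36  3.52  0.93 -1.55]
50 -0.03 0.25 0.001 [ 0.93  0.36 -0.65  2.19  3.5   0.01 -1.59]
50 -0.03 0.15 0.0 [ 0.59  0.52 -0.19  2.32  3.6   0.37 -1.65]
50 -0.03 0.055 0.0 [ 0.47  0.75 -0.01  2.38  3.54  0.69 -1.57]
50 0.0 0.055 0.0 [ 0.45  0.75 -0.03  2.31  3.53  0.61 -1.58]
50 0.025 0.055 0.0 [ 0.44  0.76 -0.05  2.25  3.52  0.56 -1.59]
```

```bash
sed -i 's/r=Rz(-q\[0\]+p\[0\]); x=np.array(\[0,0,p\[1\]\])/r=Rz(-q[0]); x=r.apply([0,p[0],p[1]])/' kin.py
sed -i 's/full=lambda s:np.r_\[0,/full=lambda s:np.r_[s[6],/; s/\.295,0,0\])/.295,0,0,-.02])/' fit.py
python3 fit.py | tail -7
python3 - <<'E'
from plan import *
b=robot.get_obs()['joints']
for u,z in ((-.03,.25),(-.02,.15),(-.02,.055),(.025,.055)):
    best=min((ikr(tgt(u,-.05,z,47),np.pi,np.array([.2,.8,c,2.1,3.2,1,-1.6])) for c in (-.8,0,.8)),key=lambda k:k[1]+.002*abs(k[0][2]))
    print(u,z,round(best[1],3),np.round(best[0],2))
    if z==.25: g=best[0]
rows([b+(g-b)*s for s in np.linspace(0,1,10)])
E
```

```text
[ 0.2473  0.5538  0.3693  0.3086 -0.002  -0.0051 -0.0196] [[ 2.  1. -1.]
 [ 1.  3.  2.]
 [-2.  1.  1.]
 [ 6.  0. -4.]
 [-5.  1.  1.]
 [-2.  4.  1.]
 [ 3.  1.  0.]]
-0.03 0.25 0.0 [ 0.45  0.29 -0.21  2.27  3.68  0.17 -1.92]
-0.02 0.15 0.0 [ 0.32  0.51 -0.07  2.37  3.4   0.49 -1.62]
-0.02 0.055 0.0 [ 0.46  0.78 -0.27  2.42  3.14  0.77 -1.29]
0.025 0.055 0.0 [ 0.26  0.76 -0.01  2.31  3.35  0.68 -1.58]
[-2.8,0.9,-1.3,-0.02,-0.23,0.16]  u,v,z [  83. -182.  509.] q [-0.17  0.34  0.24  1.92  1.9   0.94 -2.59]
[-4.9,0.8,-3.5,-0.04,-0.46,0.33]  u,v,z [ 107. -165.  498.] q [-0.1   0.34  0.18  1.96  2.13  0.84 -2.51]
[-6.0,-0.1,-6.6,-0.06,-0.71,0.49]  u,v,z [ 121. -143.  477.] q [-0.02  0.33  0.12  2.01  2.35  0.75 -2.43]
[-6.0,-1.8,-10.1,-0.08,-0.96,0.65]  u,v,z [ 124. -117.  447.] q [ 0.06  0.32  0.07  2.05  2.57  0.65 -2.34]
[-4.6,-3.9,-13.9,-0.09,-1.21,0.81]  u,v,z [114. -92. 411.] q [ 0.14  0.31  0.01  2.09  2.79  0.55 -2.26]
[-1.9,-6.2,-17.6,-0.09,-1.46,0.97]  u,v,z [ 92. -71. 370.] q [ 0.22  0.31 -0.04  2.14  3.01  0.46 -2.17]
[2.0,-8.5,-20.8,-0.08,-1.72,1.13]  u,v,z [ 59. -55. 327.] q [ 0.29  0.3  -0.1   2.18  3.24  0.36 -2.09]
[6.8,-10.6,-23.4,-0.06,-1.98,1.29]  u,v,z [ 18. -48. 287.] q [ 0.37  0.29 -0.16  2.23  3.46  0.27 -2.  ]
[12.4,-12.3,-25.1,-0.02,-2.23,1.45]  u,v,z [-30. -50. 250.] q [ 0.45  0.29 -0.21  2.27  3.68  0.17 -1.92]
max turn/step deg 17.43132163217034
```

Run:
```python
from plan import *
b=robot.get_obs()['joints']
for a in ((-.02,-.05,.25,36),(-.02,-.05,.2,40)):
    g,e=min((ikr(tgt(*a),np.pi,np.array([.2,.5,c,2.1,3.2,.6,-1.6])) for c in (-.5,0,.5)),key=lambda k:k[1]+.002*abs(k[0][2])); print(a,e)
    rows([b+(g-b)*s for s in np.linspace(0,1,11)])
```

```text
(-0.02, -0.05, 0.25, 36) 1.0470992723770441e-05
[-1.0,1.1,-0.7,0.01,-0.23,0.11]  u,v,z [  67. -192.  506.] q [-0.19  0.35  0.25  1.93  1.86  0.98 -2.58]
[-1.8,1.6,-2.2,0.01,-0.46,0.22]  u,v,z [  81. -189.  496.] q [-0.13  0.35  0.22  1.98  2.04  0.94 -2.48]
[-2.2,1.6,-4.3,0.01,-0.70,0.33]  u,v,z [  91. -180.  478.] q [-0.06  0.35  0.18  2.03  2.22  0.89 -2.38]
[-2.1,1.1,-6.9,0.02,-0.93,0.45]  u,v,z [  96. -167.  455.] q [-0.    0.35  0.14  2.08  2.4   0.84 -2.28]
[-1.4,0.0,-10.0,0.02,-1.16,0.57]  u,v,z [  95. -151.  426.] q [ 0.06  0.35  0.1   2.14  2.57  0.79 -2.18]
[-0.1,-1.5,-13.3,0.03,-1.38,0.70]  u,v,z [  87. -132.  394.] q [ 0.13  0.35  0.06  2.19  2.75  0.74 -2.08]
[1.9,-3.5,-16.6,0.05,-1.60,0.84]  u,v,z [  71. -112.  358.] q [ 0.19  0.35  0.02  2.24  2.93  0.69 -1.98]
[4.6,-5.9,-19.9,0.08,-1.80,1.00]  u,v,z [ 48. -91. 321.] q [ 0.25  0.34 -0.02  2.3   3.11  0.65 -1.88]
[7.8,-8.7,-22.9,0.13,-1.99,1.17]  u,v,z [ 17. -70. 285.] q [ 0.31  0.34 -0.06  2.35  3.29  0.6  -1.78]
[11.5,-11.8,-25.4,0.19,-2.17,1.35]  u,v,z [-20. -50. 250.] q [ 0.38  0.34 -0.1   2.4   3.47  0.55 -1.68]
ma
[... 468 characters left out ...]
8  0.14  2.09  2.38  0.85 -2.26]
[-0.3,0.9,-12.9,-0.00,-1.21,0.55]  u,v,z [  99. -153.  395.] q [ 0.05  0.39  0.11  2.14  2.55  0.81 -2.15]
[1.3,-0.5,-16.6,-0.00,-1.43,0.69]  u,v,z [  91. -135.  356.] q [ 0.11  0.4   0.07  2.2   2.72  0.76 -2.05]
[3.6,-2.4,-20.4,0.00,-1.65,0.84]  u,v,z [  75. -115.  316.] q [ 0.17  0.41  0.03  2.25  2.9   0.71 -1.95]
[6.4,-4.9,-24.0,0.02,-1.85,1.00]  u,v,z [ 51. -94. 275.] q [ 0.23  0.42 -0.01  2.3   3.07  0.67 -1.84]
[9.8,-7.8,-27.2,0.06,-2.03,1.18]  u,v,z [ 19. -72. 236.] q [ 0.29  0.43 -0.04  2.36  3.24  0.62 -1.74]
[13.7,-11.1,-29.9,0.11,-2.19,1.38]  u,v,z [-20. -50. 200.] q [ 0.35  0.44 -0.08  2.41  3.42  0.58 -1.63]
max turn/step deg 15.253119625535831
```

Take the first plan, each waypoint twice.

Call:
step_arm(series=[{"dx":-1,"dy":1.1,"dz":-0.7,"ax":0.01,"ay":-0.23,"az":0.11},{"dx":-1,"dy":1.1,"dz":-0.7,"ax":0.01,"ay":-0.23,"az":0.11},{"dx":-1.8,"dy":1.6,"dz":-2.2,"ax":0.01,"ay":-0.46,"az":0.22},{"dx":-1.8,"dy":1.6,"dz":-2.2,"ax":0.01,"ay":-0.46,"az":0.22},{"dx":-2.2,"dy":1.6,"dz":-4.3,"ax":0.01,"ay":-0.7,"az":0.33},{"dx":-2.2,"dy":1.6,"dz":-4.3,"ax":0.01,"ay":-0.7,"az":0.33},{"dx":-2.1,"dy":1.1,"dz":-6.9,"ax":0.02,"ay":-0.93,"az":0.45},{"dx":-2.1,"dy":1.1,"dz":-6.9,"ax":0.02,"ay":-0.93,"az":0.45},{"dx":-1.4,"dy":0,"dz":-10,"ax":0.02,"ay":-1.16,"az":0.57},{"dx":-1.4,"dy":0,"dz":-10,"ax":0.02,"ay":-1.16,"az":0.57},{"dx":-0.1,"dy":-1.5,"dz":-13.3,"ax":0.03,"ay":-1.38,"az":0.7},{"dx":-0.1,"dy":-1.5,"dz":-13.3,"ax":0.03,"ay":-1.38,"az":0.7},{"dx":1.9,"dy":-3.5,"dz":-16.6,"ax":0.05,"ay":-1.6,"az":0.84},{"dx":1.9,"dy":-3.5,"dz":-16.6,"ax":0.05,"ay":-1.6,"az":0.84},{"dx":4.6,"dy":-5.9,"dz":-19.9,"ax":0.08,"ay":-1.8,"az":1.0},{"dx":4.6,"dy":-5.9,"dz":-19.9,"ax":0.08,"ay":-1.8,"az":1.0},{"dx":7.8,"dy":-8.7,"dz":-22.9,"ax":0.13,"ay":-1.99,"az":1.17},{"dx":7.8,"dy":-8.7,"dz":-22.9,"ax":0.13,"ay":-1.99,"az":1.17},{"dx":11.5,"dy":-11.8,"dz":-25.4,"ax":0.19,"ay":-2.17,"az":1.35},{"dx":11.5,"dy":-11.8,"dz":-25.4,"ax":0.19,"ay":-2.17,"az":1.35}])

```text
clock: 8.67
position: [0.5762, -0.1423, 0.2611]
orientation: [-1.406, -0.605, -1.003]
force: [-0.1, -0.7, -1.2]
grip_width: -0.0006
```

```bash
cat >> h.py <<'E'
def gof(u,v,z,tilt,spin=0):
    "as go, jaw flipped half a turn"
    a=np.radians(tilt); s=np.radians(spin); o=robot.get_obs(); A=R.from_rotvec(o['orientation'])
    f=np.cos(s)*X+np.sin(s)*Y; y=np.cos(a)*f-np.sin(a)*Z; zz=-np.cross(f,Z)
    T=np.stack([np.cross(y,zz),y,zz],1); p=LIP+u*X+v*Y+z*Z
    print('shift cm',np.round(A.inv().apply(p-o['position'])*100,2),'turn',np.round((A.inv()*R.from_matrix(T)).as_rotvec(),3),(u,v,z,tilt))
E
python3 -c "
from h import *
st();gof(-.03,-.05,.15,45);gof(-.03,0,.15,45)"
```

```text
t 8.67 u,v,z mm [ -2.3 -61.6 261.1] tilt 31.0 head -5.0 zw [0.21 0.97 0.12] F [-0.  -0.7 -1.2] q [ 0.32  0.38 -0.08  2.4   3.26  0.67 -1.73]
shift cm [-11.01   3.26  -0.66] turn [ 0.052 -0.195  0.249] (-0.03, -0.05, 0.15, 45)
shift cm [-11.94   2.89   4.24] turn [ 0.052 -0.195  0.249] (-0.03, 0, 0.15, 45)
```

```bash
python3 -c "
from h import *
gof(-.03,-.045,.16,47);gof(-.025,-.045,.1,47);gof(-.02,-.045,.055,47)"
```

```text
shift cm [-10.26   2.71  -0.04] turn [ 0.048 -0.196  0.284] (-0.03, -0.045, 0.16, 47)
shift cm [-15.1    6.23  -0.69] turn [ 0.048 -0.196  0.284] (-0.025, -0.045, 0.1, 47)
shift cm [-18.67   8.97  -1.16] turn [ 0.048 -0.196  0.284] (-0.02, -0.045, 0.055, 47)
```

Call:
step_arm(series=[{"dx":-3,"dy":0.5,"dz":0,"ax":0.024,"ay":-0.098,"az":0.142},{"dx":-6,"dy":1,"dz":0,"ax":0.048,"ay":-0.196,"az":0.284},{"dx":-10.3,"dy":2.7,"dz":0,"ax":0.048,"ay":-0.196,"az":0.284},{"dx":-10.3,"dy":2.7,"dz":0,"ax":0.048,"ay":-0.196,"az":0.284},{"dx":-10.3,"dy":2.7,"dz":0,"ax":0.048,"ay":-0.196,"az":0.284},{"dx":-12.7,"dy":4.5,"dz":-0.4,"ax":0.048,"ay":-0.196,"az":0.284},{"dx":-15.1,"dy":6.2,"dz":-0.7,"ax":0.048,"ay":-0.196,"az":0.284},{"dx":-16.9,"dy":7.6,"dz":-0.9,"ax":0.048,"ay":-0.196,"az":0.284},{"dx":-18.7,"dy":9,"dz":-1.2,"ax":0.048,"ay":-0.196,"az":0.284},{"dx":-18.7,"dy":9,"dz":-1.2,"ax":0.048,"ay":-0.196,"az":0.284},{"dx":-18.7,"dy":9,"dz":-1.2,"ax":0.048,"ay":-0.196,"az":0.284}])

```text
clock: 9.58
position: [0.5612, -0.1224, 0.0554]
orientation: [-1.503, -0.55, -0.63]
force: [0.2, -0.1, 0.9]
grip_width: -0.0
```

```bash
python3 -c "
from h import *
st();gof(.025,-.045,.055,47);gof(.025,-.025,.055,47)
p,d=eyes.read_camera('top'); cv2.imwrite('pics/b.png',cv2.resize(p[130:330,200:520,::-1],None,fx=2.4,fy=2.4))"
```

```text
t 9.58 u,v,z mm [-18.2 -42.5  55.4] tilt 46.8 head 0.3 zw [0.05 1.   0.01] F [ 0.2 -0.1  0.9] q [ 0.27  0.77 -0.02  2.41  3.33  0.79 -1.55]
shift cm [ 3.12  2.99 -0.26] turn [-0.004 -0.004  0.003] (0.025, -0.045, 0.055, 47)
shift cm [3.12 3.   1.74] turn [-0.004 -0.004  0.003] (0.025, -0.025, 0.055, 47)
```

View pics/b.png

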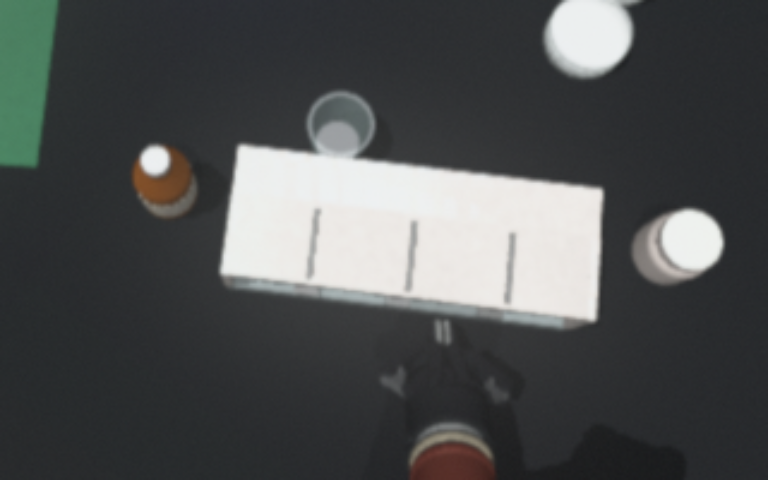

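Call:
step_arm(series=[{"dx":0.7,"dy":0.7,"dz":-0.2,"ax":0,"ay":0,"az":0},{"dx":1.4,"dy":1.4,"dz":-0.2,"ax":0,"ay":0,"az":0},{"dx":2.1,"dy":2.1,"dz":-0.2,"ax":0,"ay":0,"az":0},{"dx":2.7,"dy":2.7,"dz":-0.2,"ax":0,"ay":0,"az":0},{"dx":3.1,"dy":3.0,"dz":-0.2,"ax":0,"ay":0,"az":0},{"dx":3.1,"dy":3.0,"dz":-0.2,"ax":0,"ay":0,"az":0},{"dx":3.1,"dy":3.0,"dz":-0.2,"ax":0,"ay":0,"az":0}])

```text
clock: 10.22
position: [0.6041, -0.1261, 0.0556]
orientation: [-1.502, -0.552, -0.63]
force: [-1.0, -0.3, -0.6]
grip_width: 0.0
```

Call:
step_arm(series=[{"dx":0,"dy":0,"dz":0.5,"ax":0,"ay":0,"az":0},{"dx":0,"dy":0,"dz":1.0,"ax":0,"ay":0,"az":0},{"dx":0,"dy":0,"dz":1.4,"ax":0,"ay":0,"az":0},{"dx":0,"dy":0,"dz":1.7,"ax":0,"ay":0,"az":0},{"dx":0,"dy":0,"dz":2.0,"ax":0,"ay":0,"az":0},{"dx":0,"dy":0,"dz":2.0,"ax":0,"ay":0,"az":0},{"dx":0,"dy":0,"dz":2.0,"ax":0,"ay":0,"az":0}])

```text
clock: 10.8
position: [0.605, -0.1056, 0.0545]
orientation: [-1.502, -0.551, -0.628]
force: [-0.3, 0.3, 0.2]
grip_width: 0.0001
```

```bash
python3 -c "
from h import *
st()"
```

```text
t 10.8 u,v,z mm [ 24.7 -23.4  54.5] tilt 46.9 head 0.5 zw [0.05 1.   0.01] F [-0.3  0.2  0.2] q [ 0.2   0.77 -0.02  2.31  3.28  0.69 -1.57]
```

Call:
step_arm(series=[{"dx":0,"dy":0,"dz":0.2,"ax":0,"ay":0,"az":0},{"dx":0,"dy":0,"dz":0.5,"ax":0,"ay":0,"az":0},{"dx":0,"dy":0,"dz":0.5,"ax":0,"ay":0,"az":0}])

```text
clock: 11.05
position: [0.6053, -0.1013, 0.0548]
orientation: [-1.503, -0.551, -0.63]
force: [0.5, -0.3, -0.5]
grip_width: -0.0002
```

Call:
step_arm(series=[{"dx":0,"dy":0,"dz":0.2,"ax":0,"ay":0,"az":0},{"dx":0,"dy":0,"dz":0.5,"ax":0,"ay":0,"az":0},{"dx":0,"dy":0,"dz":0.5,"ax":0,"ay":0,"az":0}])

```text
clock: 11.3
position: [0.6058, -0.0961, 0.055]
orientation: [-1.503, -0.552, -0.63]
force: [-0.4, -1.9, 1.7]
grip_width: -0.0006
```

Call:
step_arm(series=[{"dx":0,"dy":0,"dz":0.2,"ax":0,"ay":0,"az":0},{"dx":0,"dy":0,"dz":0.4,"ax":0,"ay":0,"az":0},{"dx":0,"dy":0,"dz":0.4,"ax":0,"ay":0,"az":0}])

```text
clock: 11.55
position: [0.6059, -0.0914, 0.0548]
orientation: [-1.502, -0.552, -0.628]
force: [0.1, -1.7, 2.0]
grip_width: 0.0001
```

```bash
python3 -c "
from h import *
st()"
```

```text
t 11.55 u,v,z mm [24.9 -9.2 54.8] tilt 46.8 head 0.5 zw [0.05 1.   0.01] F [ 0.2 -1.7  2. ] q [ 0.17  0.77 -0.02  2.31  3.24  0.7  -1.57]
```

Call:
step_arm(series=[{"dx":0,"dy":0,"dz":-0.6,"ax":0,"ay":0,"az":0},{"dx":-1.5,"dy":-1.4,"dz":-0.6,"ax":0,"ay":0,"az":0},{"dx":-3.1,"dy":-3,"dz":-0.6,"ax":0,"ay":0,"az":0},{"dx":-3.1,"dy":-3,"dz":-0.3,"ax":0,"ay":0,"az":0},{"dx":-3.1,"dy":-3,"dz":2.0,"ax":0,"ay":0,"az":0},{"dx":-3.1,"dy":-3,"dz":4.0,"ax":0,"ay":0,"az":0},{"dx":-3.1,"dy":-3,"dz":5.5,"ax":0,"ay":0,"az":0},{"dx":-3.1,"dy":-3,"dz":5.5,"ax":0,"ay":0,"az":0},{"dx":-3.1,"dy":-3,"dz":5.5,"ax":0,"ay":0,"az":0}])

```text
clock: 12.3
position: [0.5693, -0.027, 0.0537]
orientation: [-1.497, -0.569, -0.625]
force: [0.3, 1.6, -1.6]
grip_width: -0.0002
```

```bash
python3 -c "
from h import *
st();gof(.025,.047,.055,47)"
```

```text
t 12.3 u,v,z mm [-15.1  53.3  53.7] tilt 46.3 head 1.1 zw [0.04 1.   0.  ] F [ 0.3  1.6 -1.6] q [ 0.61  1.03 -0.99  2.42  2.46  1.1  -0.65]
shift cm [ 2.98  2.67 -0.69] turn [-0.013  0.008  0.012] (0.025, 0.047, 0.055, 47)
```

Call:
step_arm(series=[{"dx":0.3,"dy":0.3,"dz":-0.7,"ax":-0.013,"ay":0.008,"az":0.012},{"dx":0.9,"dy":0.8,"dz":-0.7,"ax":-0.013,"ay":0.008,"az":0.012},{"dx":1.6,"dy":1.4,"dz":-0.7,"ax":-0.013,"ay":0.008,"az":0.012},{"dx":2.3,"dy":2.0,"dz":-0.7,"ax":-0.013,"ay":0.008,"az":0.012},{"dx":3.0,"dy":2.7,"dz":-0.7,"ax":-0.013,"ay":0.008,"az":0.012},{"dx":3.0,"dy":2.7,"dz":-0.7,"ax":-0.013,"ay":0.008,"az":0.012},{"dx":3.0,"dy":2.7,"dz":-0.7,"ax":-0.013,"ay":0.008,"az":0.012}])

```text
clock: 12.88
position: [0.6095, -0.037, 0.0538]
orientation: [-1.511, -0.547, -0.628]
force: [-0.1, 0.6, -0.4]
grip_width: 0.0002
```

```bash
python3 -c "
from h import *
st();gof(.025,.02,.055,47);gof(.025,.0,.055,47)"
```

```text
t 12.88 u,v,z mm [25.6 45.3 53.8] tilt 47.1 head -0.2 zw [ 0.05  1.   -0.  ] F [-0.1  0.6 -0.4] q [ 0.61  1.01 -0.97  2.3   2.41  0.99 -0.58]
shift cm [ 0.04 -0.12 -2.53] turn [ 0.003 -0.002 -0.001] (0.025, 0.02, 0.055, 47)
shift cm [ 0.04 -0.12 -4.53] turn [ 0.003 -0.002 -0.001] (0.025, 0.0, 0.055, 47)
```

Push right in stages, watching the force.

Call:
step_arm(series=[{"dx":0,"dy":0,"dz":-0.6,"ax":0,"ay":0,"az":0},{"dx":0,"dy":0,"dz":-1.3,"ax":0,"ay":0,"az":0},{"dx":0,"dy":0,"dz":-2.0,"ax":0,"ay":0,"az":0},{"dx":0,"dy":0,"dz":-2.6,"ax":0,"ay":0,"az":0},{"dx":0,"dy":0,"dz":-2.6,"ax":0,"ay":0,"az":0}])

```text
clock: 13.3
position: [0.6061, -0.0639, 0.0517]
orientation: [-1.509, -0.542, -0.626]
force: [-1.0, 1.0, 0.6]
grip_width: -0.0001
```

Call:
step_arm(series=[{"dx":0,"dy":0,"dz":-0.4,"ax":0,"ay":0,"az":0},{"dx":0,"dy":0,"dz":-0.8,"ax":0,"ay":0,"az":0},{"dx":0,"dy":0,"dz":-1.2,"ax":0,"ay":0,"az":0},{"dx":0,"dy":0,"dz":-1.2,"ax":0,"ay":0,"az":0}])

```text
clock: 13.63
position: [0.6057, -0.0748, 0.0514]
orientation: [-1.508, -0.542, -0.625]
force: [-0.0, 3.2, 0.2]
grip_width: 0.0003
```

Call:
step_arm(series=[{"dx":0,"dy":0,"dz":-0.3,"ax":0,"ay":0,"az":0},{"dx":0,"dy":0,"dz":-0.6,"ax":0,"ay":0,"az":0},{"dx":0,"dy":0,"dz":-0.6,"ax":0,"ay":0,"az":0}])

```text
clock: 13.88
position: [0.6052, -0.0775, 0.0518]
orientation: [-1.502, -0.545, -0.621]
force: [-0.0, 6.6, 0.4]
grip_width: -0.0002
```

```bash
python3 -c "
from h import *
st()"
```

```text
t 13.88 u,v,z mm [23.5  4.7 51.8] tilt 47.3 head 0.6 zw [0.05 1.   0.01] F [-0.4  6.6  0.4] q [ 0.72  1.   -0.96  2.3   2.46  0.91 -0.54]
```

Call:
step_arm(series=[{"dx":0,"dy":0,"dz":-0.3,"ax":0,"ay":0,"az":0},{"dx":0,"dy":0,"dz":-0.5,"ax":0,"ay":0,"az":0},{"dx":0,"dy":0,"dz":-0.5,"ax":0,"ay":0,"az":0}])

```text
clock: 14.13
position: [0.6048, -0.0782, 0.0523]
orientation: [-1.495, -0.549, -0.616]
force: [-0.3, 11.3, -0.6]
grip_width: 0.0003
```

Call:
step_arm(series=[{"dx":0,"dy":0,"dz":-0.3,"ax":0,"ay":0,"az":0},{"dx":0,"dy":0,"dz":-0.5,"ax":0,"ay":0,"az":0},{"dx":0,"dy":0,"dz":-0.5,"ax":0,"ay":0,"az":0}])

```text
clock: 14.38
position: [0.6042, -0.079, 0.0529]
orientation: [-1.487, -0.554, -0.611]
force: [-0.3, 18.1, 0.8]
grip_width: 0.0001
```

```bash
python3 -c "
from h import *
st()"
```

```text
t 14.38 u,v,z mm [22.5  3.1 52.9] tilt 47.3 head 2.1 zw [0.03 1.   0.02] F [-1.2 18.   0.8] q [ 0.74  1.   -0.96  2.3   2.48  0.88 -0.53]
```

Call:
step_arm(series=[{"dx":0,"dy":0,"dz":1.0,"ax":0,"ay":0,"az":0},{"dx":0,"dy":0,"dz":2.0,"ax":0,"ay":0,"az":0},{"dx":0,"dy":0,"dz":2.5,"ax":0,"ay":0,"az":0},{"dx":-1.4,"dy":-1.3,"dz":2.5,"ax":0,"ay":0,"az":0},{"dx":-2.8,"dy":-2.7,"dz":2.5,"ax":0,"ay":0,"az":0},{"dx":-2.8,"dy":-2.7,"dz":2.5,"ax":0,"ay":0,"az":0},{"dx":-2.8,"dy":-2.7,"dz":2.5,"ax":0,"ay":0,"az":0}])

```text
clock: 14.97
position: [0.5676, -0.0651, 0.0522]
orientation: [-1.512, -0.542, -0.627]
force: [0.3, 0.3, -0.3]
grip_width: 0.0
```

```bash
python3 -c "
from h import *
st();gof(-.017,-.045,.055,47);gof(.025,-.045,.055,47)"
```

```text
t 14.97 u,v,z mm [-14.8  15.2  52.2] tilt 47.3 head -0.3 zw [ 0.06  1.   -0.  ] F [ 0.3  0.3 -0.3] q [ 0.7   1.01 -0.98  2.41  2.47  1.03 -0.61]
shift cm [ 0.05 -0.33 -6.02] turn [ 0.004 -0.004 -0.005] (-0.017, -0.045, 0.055, 47)
shift cm [ 3.14  2.52 -5.99] turn [ 0.004 -0.004 -0.005] (0.025, -0.045, 0.055, 47)
```

Call:
step_arm(series=[{"dx":0,"dy":-0.3,"dz":-2,"ax":0,"ay":0,"az":0},{"dx":0,"dy":-0.3,"dz":-4.5,"ax":0,"ay":0,"az":0},{"dx":0,"dy":-0.3,"dz":-6.2,"ax":0,"ay":0,"az":0},{"dx":0,"dy":-0.3,"dz":-6.2,"ax":0,"ay":0,"az":0},{"dx":0.8,"dy":0.4,"dz":-6.2,"ax":0,"ay":0,"az":0},{"dx":1.6,"dy":1.1,"dz":-6.2,"ax":0,"ay":0,"az":0},{"dx":2.4,"dy":1.8,"dz":-6.2,"ax":0,"ay":0,"az":0},{"dx":3.1,"dy":2.5,"dz":-6.2,"ax":0,"ay":0,"az":0},{"dx":3.1,"dy":2.5,"dz":-6.2,"ax":0,"ay":0,"az":0},{"dx":3.1,"dy":2.5,"dz":-6.2,"ax":0,"ay":0,"az":0}])

```text
clock: 15.8
position: [0.605, -0.1278, 0.0555]
orientation: [-1.509, -0.543, -0.628]
force: [0.6, -0.1, 0.1]
grip_width: -0.0001
```

```bash
python3 -c "
from h import *
st();gof(.025,-.025,.054,47);gof(.025,-.005,.054,47)"
```

```text
t 15.8 u,v,z mm [ 25.8 -45.5  55.5] tilt 47.2 head -0.1 zw [0.06 1.   0.  ] F [ 0.7 -0.1  0.1] q [ 0.82  0.99 -0.93  2.27  2.51  0.81 -0.49]
shift cm [-0.16  0.05  2.05] turn [ 0.002 -0.004 -0.004] (0.025, -0.025, 0.054, 47)
shift cm [-0.17  0.05  4.05] turn [ 0.002 -0.004 -0.004] (0.025, -0.005, 0.054, 47)
```

Call:
step_arm(series=[{"dx":-0.2,"dy":0,"dz":0.6,"ax":0,"ay":0,"az":0},{"dx":-0.2,"dy":0,"dz":1.2,"ax":0,"ay":0,"az":0},{"dx":-0.2,"dy":0,"dz":1.7,"ax":0,"ay":0,"az":0},{"dx":-0.2,"dy":0,"dz":2.2,"ax":0,"ay":0,"az":0},{"dx":-0.2,"dy":0,"dz":2.6,"ax":0,"ay":0,"az":0},{"dx":-0.2,"dy":0,"dz":3.0,"ax":0,"ay":0,"az":0},{"dx":-0.2,"dy":0,"dz":3.0,"ax":0,"ay":0,"az":0}])

```text
clock: 16.38
position: [0.6042, -0.0955, 0.0539]
orientation: [-1.506, -0.544, -0.624]
force: [0.1, -1.0, -0.2]
grip_width: -0.0001
```

Call:
step_arm(series=[{"dx":0,"dy":0,"dz":0.4,"ax":0,"ay":0,"az":0},{"dx":0,"dy":0,"dz":0.8,"ax":0,"ay":0,"az":0},{"dx":0,"dy":0,"dz":1.1,"ax":0,"ay":0,"az":0},{"dx":0,"dy":0,"dz":1.1,"ax":0,"ay":0,"az":0},{"dx":0,"dy":0,"dz":1.1,"ax":0,"ay":0,"az":0}])

```text
clock: 16.8
position: [0.6044, -0.0865, 0.0534]
orientation: [-1.509, -0.542, -0.625]
force: [-0.7, -3.2, -0.3]
grip_width: 0.0004
```

Call:
step_arm(series=[{"dx":0,"dy":0,"dz":0.3,"ax":0,"ay":0,"az":0},{"dx":0,"dy":0,"dz":0.6,"ax":0,"ay":0,"az":0},{"dx":0,"dy":0,"dz":0.6,"ax":0,"ay":0,"az":0}])

```text
clock: 17.05
position: [0.6046, -0.0852, 0.0532]
orientation: [-1.518, -0.538, -0.631]
force: [-3.1, -10.2, 2.8]
grip_width: -0.0002
```

```bash
python3 -c "
from h import *
st()"
```

```text
t 17.05 u,v,z mm [23.2 -3.  53.2] tilt 47.3 head -1.0 zw [ 0.06  1.   -0.  ] F [ -2.6 -10.3   2.8] q [ 0.72  1.   -0.95  2.3   2.46  0.91 -0.54]
```

Call:
step_arm(series=[{"dx":0,"dy":0,"dz":0.3,"ax":0,"ay":0,"az":0},{"dx":0,"dy":0,"dz":0.6,"ax":0,"ay":0,"az":0},{"dx":0,"dy":0,"dz":0.6,"ax":0,"ay":0,"az":0},{"dx":0,"dy":0,"dz":0.6,"ax":0,"ay":0,"az":0}])

```text
clock: 17.38
position: [0.6046, -0.0848, 0.0531]
orientation: [-1.528, -0.533, -0.638]
force: [-6.5, -16.1, 5.7]
grip_width: 0.0001
```

```bash
python3 -c "
from h import *
st()"
```

```text
t 17.38 u,v,z mm [23.2 -2.7 53.1] tilt 47.3 head -2.0 zw [ 0.07  1.   -0.01] F [ -5.6 -16.4   5.7] q [ 0.71  0.99 -0.95  2.3   2.45  0.93 -0.55]
```

Call:
step_arm(series=[{"dx":0,"dy":0,"dz":-1.0,"ax":0,"ay":0,"az":0},{"dx":0,"dy":0,"dz":-2.0,"ax":0,"ay":0,"az":0},{"dx":0,"dy":0,"dz":-2.5,"ax":0,"ay":0,"az":0},{"dx":-1.4,"dy":-1.3,"dz":-2.5,"ax":0,"ay":0,"az":0},{"dx":-2.8,"dy":-2.7,"dz":-2.5,"ax":0,"ay":0,"az":0},{"dx":-3.2,"dy":-3.1,"dz":-2.5,"ax":0,"ay":0,"az":0},{"dx":-3.2,"dy":-3.1,"dz":-2.5,"ax":0,"ay":0,"az":0},{"dx":-3.2,"dy":-3.1,"dz":-2.5,"ax":0,"ay":0,"az":0},{"dx":-3.2,"dy":-3.1,"dz":-2.5,"ax":0,"ay":0,"az":0}])

```text
clock: 18.13
position: [0.5612, -0.0967, 0.0555]
orientation: [-1.508, -0.545, -0.628]
force: [0.5, -1.1, -0.3]
grip_width: 0.0001
```

```bash
python3 -c "
from h import *
st()
p,d=eyes.read_camera('top'); cv2.imwrite('pics/c.png',cv2.resize(p[130:330,200:520,::-1],None,fx=2.4,fy=2.4))"
```

```text
t 18.13 u,v,z mm [-19.5 -16.7  55.5] tilt 47.2 head 0.0 zw [0.05 1.   0.  ] F [ 0.5 -1.1 -0.3] q [ 0.79  1.   -0.97  2.41  2.52  0.97 -0.58]
```

View pics/c.png

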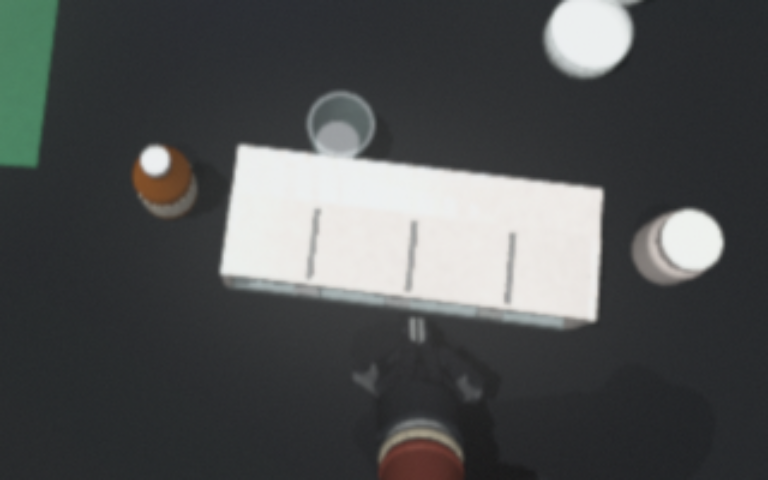

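```bash
python3 -c "
from h import *
print(robot.finish_job());st()"
```

```text
the job is handed in; nothing more can be done
None
the job is handed in; nothing more can be done
```

I reset the middle breaker (bay2), which was the tripped one, and handed the job in at about 18 s of the 72 s allowed. `finish_job` gives no verdict.

- **Finding it:** with the closed fingers under the hood, I felt first contact with the middle lever about 14 mm right of its pivot. It then gave way at a steady 2 N or so, where a lever already on would have met its stop near the pivot.
- **Resetting it:** I pushed it right until the force climbed to 18 N with almost no further travel, then left until it did the same at 16 N. The fingers stopped at +3.1 mm and −2.7 mm from the pivot. That is symmetric, as expected for the two stops.
- **Last checks:** after backing out, the fingertips stood about 20 mm in front of the lip, with only about 1 N of noise on the force reading. In the final top picture the bottle, jar and beaker show no shift from the earlier one.
- **Not checked:** I did not feel the other two levers. The fingers stayed in the gaps on either side of the middle breaker, and no unexpected force showed there. No picture shows any of the levers, so the middle lever's final position rests on feel alone.
- **What went wrong:** the first attempts to tilt the tool stalled at a wrist joint limit, and one move call was refused because of missing fields. I had to turn the wrist over above the unit before the fingers could reach in. The final pull-out also ended 11 mm further left than I meant, without touching anything as far as I could tell.

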